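Fit the mirror and the comb into the travel grooming case

TASK

Pack the grooming case that leans open on the counter: lay the round hand mirror, glass up, and the wide-tooth comb over their own shaped cutouts in the case's insert and press each one down past its grip ribs until it sits fully home, level on the floor of its cutout. Leave the toothbrush in its slot, and do not shift or knock over the other things on the counter.

Things in the scene. Friction and masses are not known exactly. Their poses are not given: they have to be found in the camera images.
- case: Teal hard-shell grooming case, 248 wide (y) x 180 (up the slope) x 36 mm deep, fixed, on a steel wire prop so that its open face slopes 28 degrees: low edge towards the robot (top 30 mm above the counter), high edge away (115 mm). Origin on the counter under the middle of the insert; z up, x level towards the high edge. Its rim stands 2 mm above the insert's face.
- insert: Rigid slate insert of the case, 168 x 236 mm, with three shaped cutouts 10 mm deep, floors pale. Origin: centre of its flat top face; x up the slope, y to the left (level), z out of the face (leans 28 degrees from vertical towards the low edge). Cutouts are 2 mm wider all round than the round ends of their thing. No finger notches: tips beside a handle cannot go below the face.
- mirror_home (a point): Where the mirror's origin is when home: on the floor of its cutout (round recess with a handle slot, nearest the high edge), at (36, -8.5, -10) mm of the insert; axes as the insert's. At home the mirror's x axis points along the insert's +y (head to the left).
- comb_home (a point): Where the comb's origin is when home: on the floor of its cutout (long slot with a wide bay for the teeth, middle of the insert), at (-26, 0, -10) mm of the insert; axes as the insert's. At home the comb's x axis points along the insert's -y (head to the right), its teeth up the slope.
- rib_mirror_head: One of four orange sprung grip ribs, one at each end of the mirror's and comb's cutouts (6 mm thick, top just below the face), standing 1.5 mm into the thing's path. A thing laid in rests on them 4 to 7 mm short of home; some 5 to 16 N pressed at its origin, midway between the ribs, takes it past them, then friction holds it. Origin: centre of the rib.
- mirror: Ivory hand mirror, about 90 g, lying glass up. Origin: underside of the handle near the neck, where it is best gripped; x along the handle to the head, z up. Head 84 mm across, 12 mm thick, centre at x = 55 mm; handle 19 mm wide, 18 mm thick up to x = 15 mm, ending in a disc 22 mm across at x = -69 mm. Lower edges of head and disc chamfered 3 mm. Centre of mass near x = 2 mm.
- mirror_head (a point): Point under the middle of the mirror's head: on its underside, at x = 55 mm of the mirror's frame.
- comb: Terracotta-orange wide-tooth comb, about 50 g. Origin: underside, middle of its straight bar; x along the bar to the toothed half, y to the teeth, z up. Bar 190 mm long, 15 mm wide, 16 mm thick, its ends discs 18 mm across, lower edges chamfered 3 mm; ten teeth 8 mm thick, x = 6 to 89 mm, out to y = 34 mm. Grip across the bar just behind the teeth, about x = -10 mm.
- comb_head (a point): Point on the comb's underside at x = 86 mm of its frame, the head end of the bar.
- toothbrush: Light blue toothbrush 175 mm long, 13 mm wide, 12 mm thick, already lying in its slot nearest the low edge of the insert, 2 mm proud of the face. Bystander. Origin: underside, middle; its x points up the slope, y along the brush, z out of the face.
- tumbler: Green glass tumbler, 72 mm across, 95 mm high, bystander. Origin: centre of its base.
- cream_jar: Blue cream jar with white lid, 66 mm across, 50 mm high, bystander. Origin: centre of its base.
- spray_can: Aluminium spray can, 48 mm across, 130 mm high, bystander. Origin: centre of its base.
- nail_brush: Wooden nail brush, 90 x 38 x 44 mm, bristles down, bystander. Origin: centre of its underside.
Not all that is in view belongs to the job. There is more than one size of the comb; the one meant has the size given above.

How it is judged:
By the outcome, as a careful person would: the job done as asked, in the order asked, and still so for the second after the job is handed in, with the robot touching nothing.
It also fails if it takes over 64 s, if anything falls off the work surface, if the arm or the gripper's body presses on something with over 40 N, if the wrist force passes 120 N, or if a joint passes its speed limit or range.

ROBOT

A 7-joint arm with a two-finger parallel gripper is mounted at the origin on the work surface. World frame = base frame: x ahead of the robot, y to its left, z up, the work surface at z = 0. Lengths are in mm, angles in rad, forces in N, time in s.
With the tool pointing down it reaches from about 350 to 900 mm from the base axis. Payload 19.9 kg.
Tool frame: the origin (TCP) lies midway between the tips of the shut fingers; the grasp point (between the pads) lies 19 mm behind it; x points along the fingers, z is the direction in which the jaws open and shut, and the axes are right-handed (so a half turn about x gives the same grasp; the last joint's range is limited). The gripper opens to 85 mm and grips with 20 to 120 N. Pads are 22 mm wide; open, the fingers measure 114 mm over their backs; the gripper's body (76 mm by 85 mm) begins 54 mm behind the grasp point. The pads swing forward as they close: fully open they stand 13 mm farther back than shut.
Start: joints at [-1.355, 0.417, -0.01, 1.614, 0.005, 1.111, -0.053], TCP at [158.732, 604.488, 231.26] pointing down, gripper open.
Joint ranges: [-2.81, 2.81], [-0.39, 2.02], [-1.27, 1.25], [0.06, 2.57], [-1.19, 4.33], [0.19, 2], [-2.82, 2.82]. Speed limits (rad/s): [1.89, 1.89, 2.39, 2.39, 3.01, 3.01, 3.01].

INTERFACE

Orientations are given as a unit quaternion [w, x, y, z].
In Python, from station import r, inverse_kinematics, imaging, ticket gives the robot as it stands. Calls block until the motion is done:
- r.movep(position, orientation): joint-space move of the TCP to a pose.
- r.line_to(position, attitude=None, vel=150, contact_N=None): straight line of the TCP; attitude=None keeps the orientation; vel is the mean speed in mm/s. With contact_N (N) it stops when the force on the tool has changed by that much, and returns True; else False.
- r.goto_joints(angles): joint-space move.
- r.set_gripper(opening, squeeze=None): finger opening in mm; squeeze is the grip in N (None keeps the last); returns when the fingers have stopped.
- r.sleep(seconds).
- inverse_kinematics(position, orientation): joint angles nearest the present ones, or None.
- r.observe(): the state.
- imaging.snapshot(name): name is "scene" or "side" or "wrist"; returns a dict with "pixels" (384x512x3 uint8, red, green, blue), "depth" (384x512 float32, mm along the optical axis (not along the pixel's ray), 0 where there is no reading), "vfov" (degrees; the focal length in pixels is half the picture's height over the tangent of half this angle, whatever the lens; pixels are square), "cx", "cy" (the principal point, pixels), "rvec" (rotation vector, rad) and "tvec" (3), from world to camera coordinates, as OpenCV has them. Camera axes: x right, y down, z forward; pixel columns grow to the right and rows downward; lengths in mm; the calibration is good to about 2 mm. A picture is of the moment at which its call begins.
A pose or a line that the arm cannot do raises r.PlanningError and nothing moves.
- ticket.job_done(): hands the job in, once; it reports no verdict.
The state is a dict: "time_s": time; "joint_pos": joint angles; "qvel": joint speeds; "joint_torque": joint torques, N m; "ee_pos": TCP position; "eef_rot": TCP orientation; "ft_force": force on the tool from outside, world axes, zero at the start; "wrist_torque": the same for the moment, N m; "grip_width": finger opening in mm.
Only numpy, scipy, OpenCV 4.12 (cv2) and the standard library are available. Lean on these libraries where they do the work, as an engineer would, in place of code of your own. Each camera call takes 0.05 s, during which the arm holds its last target.

## Working session

There is one attempt and no reset: what is moved stays moved. The work goes in short steps, each a Python script; the robot and the scene stay as the last script left them, time stands still between calls to the robot, and variables do not carry over. Pictures are saved under pics/ and viewed, and the job is handed in when it is done.

```bash
ls -la; mkdir -p pics; cat > h.py <<'E'
import numpy as np, cv2
from scipy.spatial.transform import Rotation as R
from station import r, inverse_kinematics, imaging, ticket
def snap(name):
    s=imaging.snapshot(name); np.savez('last_%s.npz'%name, **{k:np.asarray(v) for k,v in s.items()}); return s
def cam(s):
    H=s['pixels'].shape[0]; f=H/2/np.tan(np.radians(float(s['vfov']))/2)
    M=cv2.Rodrigues(np.asarray(s['rvec'],float).reshape(3))[0]; t=np.asarray(s['tvec'],float).reshape(3)
    return f,float(s['cx']),float(s['cy']),M,t
def cloud(s):
    f,cx,cy,M,t=cam(s); d=np.asarray(s['depth'],float); v,u=np.indices(d.shape)
    P=np.stack([(u-cx)/f*d,(v-cy)/f*d,d],-1); W=(P-t)@M
    W[d<=0]=np.nan; return W
def save(s,fn,scale=1.5):
    im=cv2.cvtColor(s['pixels'],cv2.COLOR_RGB2BGR); im=cv2.resize(im,None,fx=scale,fy=scale,interpolation=cv2.INTER_CUBIC); cv2.imwrite(fn,im)
def proj(s,X):
    f,cx,cy,M,t=cam(s); p=M@np.asarray(X,float)+t; return cx+f*p[0]/p[2], cy+f*p[1]/p[2]
E
python3 - <<'E'
from h import *
for n in ['scene','side','wrist']:
    s=snap(n); save(s,'pics/%s0.png'%n); 
    f,cx,cy,M,t=cam(s); print(n,f,cx,cy,-M.T@t, M[2])
o=r.observe(); print(o)
E
```

```text
total 12
drwxr-xr-x  3 agent agent 4096 Dec  7 07:11 .
drwxr-xr-x 23 root  root  4096 Dec  7 07:11 ..
drwxr-xr-x  2 agent agent 4096 Dec  7 07:11 pics
scene 422.47447832376986 257.98024051116823 185.85190072959168 [1270.07818648  530.88808775  947.39213239] [-0.61339291 -0.41423542 -0.67242706]
side 351.31898115032254 256.98477102448766 188.71442521119667 [ 402.18418039 -878.58023378  567.65173826] [ 0.07189155  0.86870092 -0.49009215]
wrist 288.5891940008787 255.00971954575544 191.809795463945 [ 91.13712324 622.11604109 373.25337977] [ 0.26231816 -0.06978179 -0.96245503]
{'time_s': 0.15, 'joint_pos': array([-1.35550132,  0.41784798, -0.01031379,  1.61403388,  0.00471377,
        1.11071594, -0.05300597]), 'qvel': array([ 6.53459806e-05, -2.29906188e-03,  1.26452516e-03, -2.67108952e-03,
       -6.56653615e-04, -2.14010836e-04,  5.57830392e-04]), 'joint_torque': array([ 8.17155069e-04, -8.64741826e+01,  6.79808501e-01, -4.35056877e+01,
        1.91875891e-02,  5.80550914e-03, -5.33148011e-06]), 'ee_pos': array([158.6736873 , 604.23963349, 230.79784379]), 'eef_rot': array([ 0.55964813, -0.43210242,  0.56015746,  0.43163073]), 'ft_force': array([-0.71036609,  0.92826568, -0.61387595]), 'wrist_torque': array([ 0.01254174, -0.02386064, -0.01504759]), 'grip_width': 85.83711713655357}
```

View pics/scene0.png

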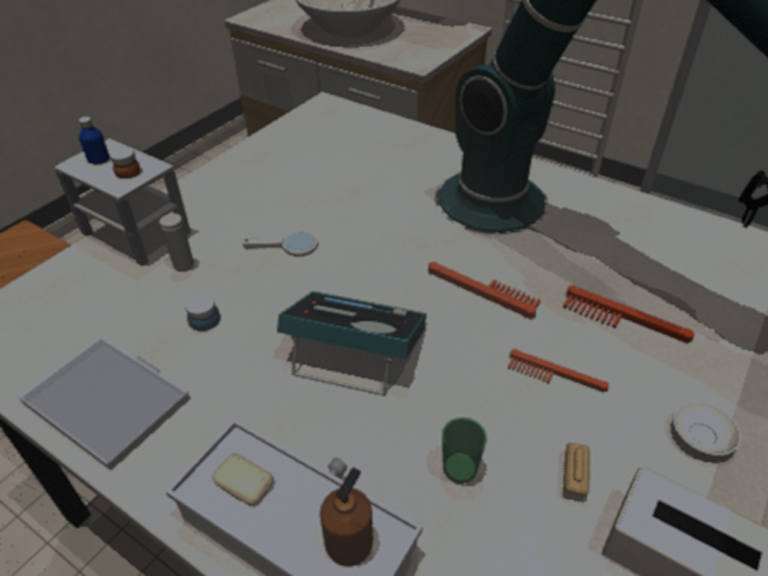

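View pics/side0.png

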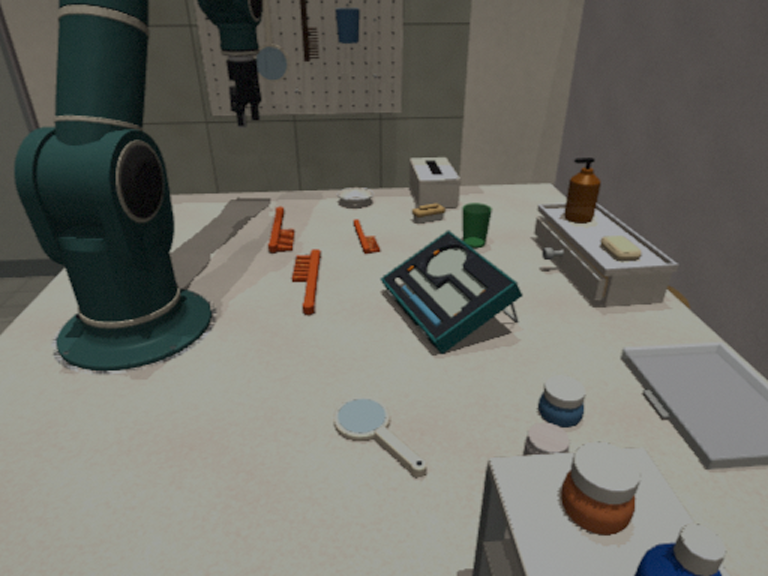

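View pics/wrist0.png

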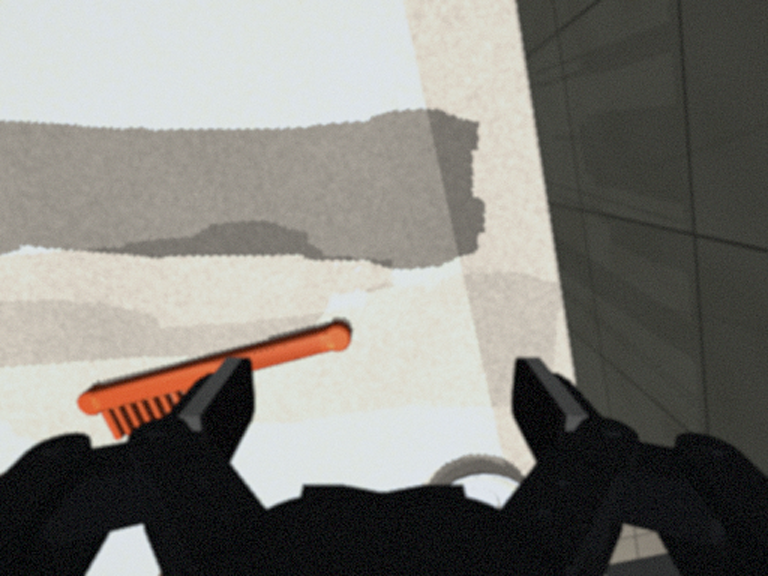

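The pictures show three combs (scene px ~(482,288), (628,312), (558,370)), the mirror at ~(285,243) and the case at ~(350,322). Next I'll measure them from the depth images.

```bash
cat > m1.py <<'E'
from h import *
for n in ['scene','side']:
    s=dict(np.load('last_%s.npz'%n)); W=cloud(s)
    hsv=cv2.cvtColor(s['pixels'],cv2.COLOR_RGB2HSV)
    m=((hsv[...,0]<14)&(hsv[...,1]>140)&(hsv[...,2]>80)).astype(np.uint8)
    k,lab,st,_=cv2.connectedComponentsWithStats(m)
    for i in range(1,k):
        if st[i,4]<60: continue
        P=W[lab==i]; P=P[~np.isnan(P[:,0])]
        P=P[(P[:,2]<40)&(P[:,2]>-10)]
        if len(P)<30: continue
        rect=cv2.minAreaRect(P[:,:2].astype(np.float32))
        print(n,'comb',st[i],'med z max',np.percentile(P[:,2],[5,50,95]).round(1),rect)
    # heights for table
    print('table z',np.nanmedian(W[(abs(W[...,2])<15)][:,2]))
    # mirror
    z=W[...,2]
    if n=='scene': rng=(slice(145,175),slice(155,220))
    else: rng=(slice(260,320),slice(215,290))
    P=W[rng].reshape(-1,3); P=P[P[:,2]>6]
    rect=cv2.minAreaRect(P[:,:2].astype(np.float32)); print(n,'mirror',np.percentile(P[:,2],[5,50,95]),rect,len(P))
    # case
    C=W.reshape(-1,3)
    rgb=s['pixels'].reshape(-1,3).astype(int)
E
python3 m1.py
```

```text
scene comb [286 175  74  34 385] med z max [ 7.  20.5 24.4] ((317.67822265625, 139.51747131347656), (252.7976531982422, 58.487213134765625), 88.2867660522461)
scene comb [379 191  83  34 366] med z max [16.4 20.5 23.5] ((229.7450408935547, 427.1816711425781), (23.41759490966797, 254.41326904296875), 1.8667598962783813)
scene comb [340 233  65  26 277] med z max [ 5.5 14.6 17.9] ((460.88348388671875, 366.576171875), (38.33817672729492, 182.928466796875), 5.914308071136475)
table z -0.24422259728379633
scene mirror [ 7.41231679 12.57596527 19.35671052] ((446.5317687988281, -330.7600402832031), (108.73807525634766, 170.664794921875), 48.58608627319336) 455
side comb [179 138  17  29 262] med z max [10.7 16.2 26.9] ((239.80319213867188, 422.92767333984375), (53.853153228759766, 253.14761352539062), 0.6924200654029846)
side comb [236 147  17  21 142] med z max [ 6.7 15.5 20.2] ((453.07952880859375, 359.35504150390625), (40.514530181884766, 178.06332397460938), 6.560291290283203)
side comb [195 167  18  42 405] med z max [ 9.8 22.7 26.3] ((307.3182067871094, 131.8492431640625), (252.0928497314453, 53.24310302734375), 88.47972869873047)
table z 2.4370722927450514
side mirror [ 9.11264107 14.67424048 20.612589  ] ((428.5655822753906, -333.61651611328125), (83.28407287597656, 171.72789001464844), 20.537633895874023) 1290
```

```bash
cat > m2.py <<'E'
from h import *
for n in ['scene','side']:
    s=dict(np.load('last_%s.npz'%n)); W=cloud(s)
    hsv=cv2.cvtColor(s['pixels'],cv2.COLOR_RGB2HSV)
    P=W.reshape(-1,3)
    m=(P[:,2]>25)&(P[:,2]<125)&(P[:,0]>380)&(P[:,0]<720)&(abs(P[:,1]+0)<250)
    Q=P[m]; px=s['pixels'].reshape(-1,3)[m]
    print(n,len(Q),Q.min(0),Q.max(0))
    # RANSAC plane w/ tilt 28
    rng=np.random.default_rng(0);best=0
    for _ in range(2000):
        a,b,c=Q[rng.choice(len(Q),3,False)]
        nn=np.cross(b-a,c-a); 
        if np.linalg.norm(nn)<1e-6: continue
        nn/=np.linalg.norm(nn); nn*=np.sign(nn[2]) or 1
        if abs(np.degrees(np.arccos(nn[2]))-28)>4: continue
        k=(abs((Q-a)@nn)<1.5).sum()
        if k>best: best=k;bn=nn;ba=a
    for _ in range(5):
        I=abs((Q-ba)@bn)<2; ba=Q[I].mean(0); bn=np.linalg.svd(Q[I]-ba,full_matrices=False)[2][2]; bn*=np.sign(bn[2])
    yaw=np.arctan2(-bn[1],-bn[0])
    print('plane',I.sum(),ba,bn,np.degrees(np.arccos(bn[2])),'yaw',np.degrees(yaw))
    E=Q[I]; ex=np.array([-bn[0]*bn[2],-bn[1]*bn[2],1-bn[2]**2]);ex/=np.linalg.norm(ex); ey=np.cross(bn,ex)
    xy=np.stack([(E-ba)@ex,(E-ba)@ey],1).astype(np.float32)
    print(cv2.minAreaRect(xy)); print(xy.min(0),xy.max(0)); c=cv2.minAreaRect(xy)[0]; print('center',ba+c[0]*ex+c[1]*ey)
E
python3 m2.py
```

```text
scene 2936 [ 479.1776121  -143.19368228   26.06889185] [718.73275364 141.6332164  121.28135101]
plane 1155 [594.19822697  -5.90239529  75.02698571] [-0.44739791 -0.14386741  0.88268753] 28.03172208837686 yaw 17.825961964158093
((-3.399993896484375, 2.7422866821289062), (248.76388549804688, 184.93344116210938), 89.83959197998047)
[ -96.18393 -121.44781] [ 89.25258  126.962685]
center [590.50168958  -4.21049038  73.42912343]
side 4054 [ 469.60071708 -144.90454176   25.04014036] [716.97672903 140.48106447 119.39670852]
plane 1919 [585.66470308 -21.66412175  73.44807888] [-0.44277219 -0.14623617  0.88462861] 27.794148029149582 yaw 18.27704906929156
((3.0504302978515625, 18.929763793945312), (252.2864532470703, 179.8075408935547), 89.7699966430664)
[ -87.057945 -107.22288 ] [ 93.38205 144.80696]
center [582.29046158  -2.84306061  74.87048321]
```

```bash
cat >> h.py <<'E'
def toolq(xdir,zdir):
    x=np.asarray(xdir,float);x=x/np.linalg.norm(x); z=np.asarray(zdir,float); z=z-x*(z@x); z/=np.linalg.norm(z)
    q=R.from_matrix(np.stack([x,np.cross(z,x),z],1)).as_quat(); return np.array([q[3],q[0],q[1],q[2]])
def qm(q): return R.from_quat([q[1],q[2],q[3],q[0]]).as_matrix()
def mag(j): return abs(np.asarray(j)).round(2)
E
python3 - <<'E'
from h import *
s=dict(np.load('last_wrist.npz')); f,cx,cy,M,t=cam(s); C=-M.T@t
o=dict(p=np.array([158.6736873 , 604.23963349, 230.79784379]),q=[ 0.55964813, -0.43210242,  0.56015746,  0.43163073])
T=qm(o['q']); print(T.round(3)); off=T.T@(C-o['p']); Mt=M@T; print('cam off tool',off,'cam axes in tool rows',Mt.round(4))
np.savez('he.npz',off=off,Mt=Mt)
yaw=np.radians(18)
for name,p,x,z in [('comb',[457,363,180],[0,0,-1],[1,0.1,0]),('combneg',[457,363,180],[0,0,-1],[-1,-0.1,0]),
  ('case',[586,-3,250],[.446,.145,-.883],[np.cos(yaw),np.sin(yaw),0]),('caseneg',[586,-3,250],[.446,.145,-.883],[-np.cos(yaw),-np.sin(yaw),0])]:
    q=toolq(x,z); j=inverse_kinematics(p,q); print(name,None if j is None else np.round(j,2), 'campos off',(qm(q)@off).round(0),'look',(qm(q)@Mt[2]).round(2))
E
```

```text
[[-0.    -0.967  0.254]
 [-0.001  0.254  0.967]
 [-1.    -0.    -0.001]]
cam off tool [-1.42461770e+02  6.98496765e+01 -9.03644115e-04] cam axes in tool rows [[-3.000e-04 -7.000e-04  1.000e+00]
 [-2.714e-01 -9.625e-01 -7.000e-04]
 [ 9.625e-01 -2.714e-01  1.000e-04]]
comb [-1.    0.41  0.35  1.78 -0.17  0.98 -0.48] campos off [ -7.  70. 142.] look [ 0.03 -0.27 -0.96]
combneg [-0.56  0.41 -0.2   1.76  0.1   0.98  2.44] campos off [  7. -70. 142.] look [-0.03  0.27 -0.96]
case [-0.79  0.17  0.92  2.07 -0.61  0.59  0.85] campos off [-85.  46. 126.] look [ 0.51 -0.12 -0.85]
caseneg [-0.93  0.22  1.1   2.07 -0.7   0.62 -2.21] campos off [-42. -87. 126.] look [ 0.35  0.4  -0.85]
```

```bash
cat >> h.py <<'E'
he=np.load('he.npz')
def viewpose(target,xdir,zdir,d,shift=40):
    q=toolq(xdir,zdir); T=qm(q); look=T@he['Mt'][2]; down=T@he['Mt'][1]
    C=np.asarray(target,float)+down*shift-look*d
    return C-T@he['off'], q
E
python3 - <<'E'
from h import *
p,q=viewpose([457,363,10],[0,0,-1],[1,0.1,0],300)
print(p); r.movep(p,q); r.sleep(0.2)
s=snap('wrist'); save(s,'pics/w_comb.png'); np.savez('v_comb.npz',**s); print(r.observe()['time_s'],r.observe()['joint_pos'].round(2))
yaw=np.radians(18);n=np.array([-.4695*np.cos(yaw),-.4695*np.sin(yaw),.883])
p,q=viewpose([586,-3.5,70],-n,[np.cos(yaw),np.sin(yaw),0],300,30)
print(p,inverse_kinematics(p,q)); r.movep(p,q); r.sleep(0.2)
s=snap('wrist'); save(s,'pics/w_case.png'); np.savez('v_case.npz',**s); print(r.observe()['time_s'],r.observe()['joint_pos'].round(2))
E
```

```text
[459.63325463 336.18654954 167.1362328 ]
1.9083 [-0.97  0.41  0.36  1.83 -0.18  0.94 -0.43]
[522.3684153  -42.38396531 206.32800797] [-0.98179023  0.17779254  1.23667611  2.23751728 -0.83640476  0.56115761
  1.18809602]
3.6583 [-0.98  0.18  1.24  2.24 -0.84  0.56  1.19]
```

View pics/w_comb.png

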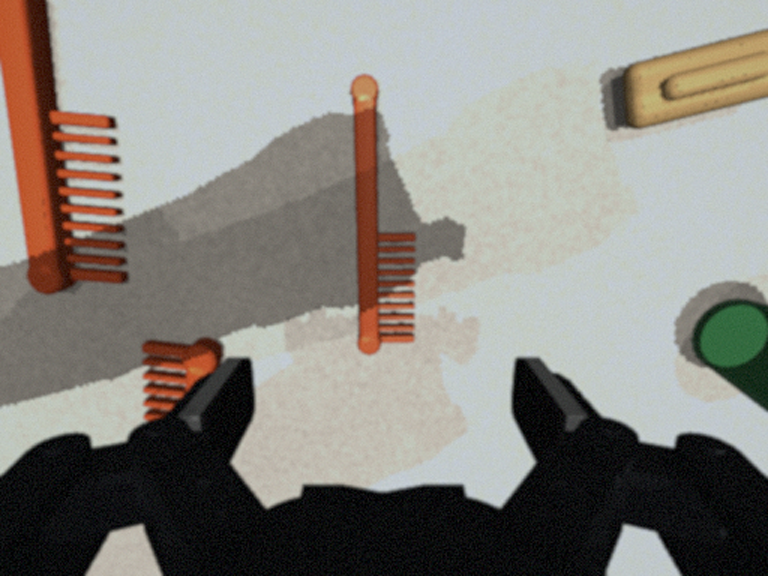

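View pics/w_case.png

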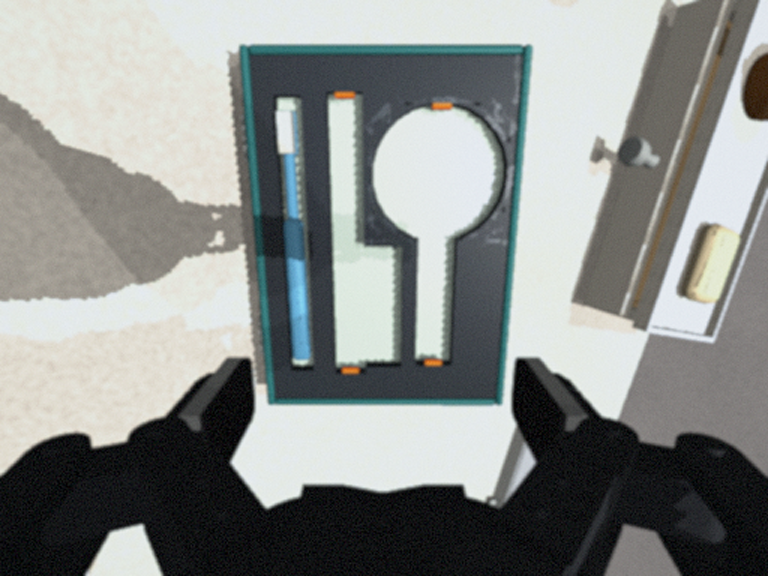

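```bash
cat > m3.py <<'E'
from h import *
s=dict(np.load('v_case.npz')); f,cx,cy,M,t=cam(s)
K=np.array([[f,0,cx],[0,f,cy],[0,0,1]])
W=cloud(s); px=s['pixels']
hsv=cv2.cvtColor(px,cv2.COLOR_RGB2HSV)
teal=((hsv[...,0]>75)&(hsv[...,0]<100)&(hsv[...,1]>120)&(hsv[...,2]>40)).astype(np.uint8)
teal[:, :150]=0; teal[:,365:]=0; teal[280:]=0
big=cv2.resize(px,None,fx=2,fy=2,interpolation=cv2.INTER_CUBIC)
ys,xs=np.nonzero(teal); print(xs.min(),xs.max(),ys.min(),ys.max(),len(xs))
h=cv2.convexHull(np.stack([xs,ys],1)); q=cv2.approxPolyDP(h,6,True)[:,0]; print(q)
# plane of face by depth from dark pixels
dark=(hsv[...,2]<90)&(hsv[...,1]<120)
mask=np.zeros(dark.shape,np.uint8); cv2.fillConvexPoly(mask,h,1)
mask=cv2.erode(mask,np.ones((15,15)))
I=(mask>0)&dark; P=W[I]; P=P[~np.isnan(P[:,0])]
c=np.median(P,0)
for _ in range(8):
    nn=np.linalg.svd(P-c,full_matrices=False)[2][2]; nn*=np.sign(nn[2]); d=(P-c)@nn; P=P[abs(d)<max(1.5,2*np.std(d))]; c=P.mean(0)
print('face plane',c,nn,np.degrees(np.arccos(nn[2])),np.degrees(np.arctan2(-nn[1],-nn[0])),len(P),np.std((P-c)@nn))
# z offset at c relative: nominal
cv2.imwrite('pics/teal.png',cv2.resize(teal*255,None,fx=1.5,fy=1.5))
cv2.imwrite('pics/casezoom.png',cv2.resize(cv2.cvtColor(px[20:280,150:370],cv2.COLOR_RGB2BGR),None,fx=2.2,fy=2.2,interpolation=cv2.INTER_CUBIC))
E
python3 m3.py
```

```text
161 352 31 268 2971
[[352  32]
 [333 267]
 [180 268]
 [161  31]]
face plane [580.25787299   3.70978389  70.8163054 ] [-0.44276284 -0.14387657  0.88502011] 27.746003368592337 18.001663088804342 11916 0.5852125232411658
```

View pics/casezoom.png

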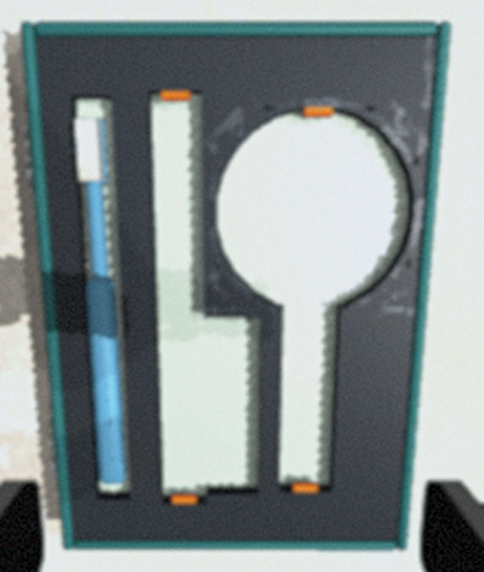

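View pics/teal.png

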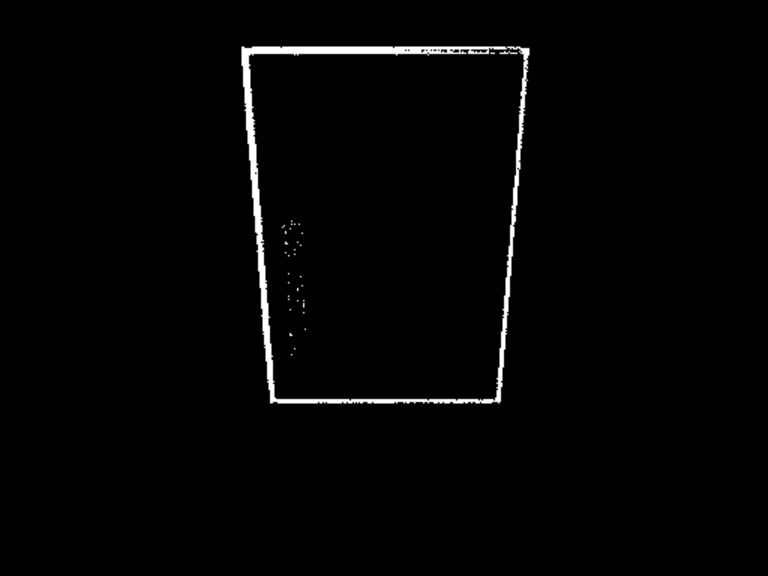

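```bash
cat > m4.py <<'E'
from h import *
from scipy.optimize import least_squares
s=dict(np.load('v_case.npz')); f,cx,cy,M,t=cam(s); px=s['pixels']
hsv=cv2.cvtColor(px,cv2.COLOR_RGB2HSV)
def line(pts):  # robust fit
    l=cv2.fitLine(np.array(pts,np.float32),cv2.DIST_HUBER,0,.01,.01).ravel(); return l
G=px.astype(int)
tealness=(G[...,1]+G[...,2])/2-G[...,0]
T=(tealness>25)
def edge(lo,hi,axis,start,stop):
    pts=[]
    for k in range(lo,hi):
        v=(tealness[k] if axis=='r' else tealness[:,k]).astype(float)
        rng=np.arange(start,stop,1 if stop>start else -1)
        g=v[rng]; i=np.argmax(g>22)
        if g[i]>22 and i>0:
            sub=rng[i]-np.sign(stop-start)*(g[i]-22)/max(g[i]-g[i-1],1)
            pts.append((sub,k) if axis=='r' else (k,sub))
    return line(pts),len(pts)
L,a=edge(45,255,'r',140,200); Rr,b=edge(45,255,'r',370,310); Tp,c=edge(175,340,'c',15,50); B,d=edge(190,325,'c',285,250)
print(a,b,c,d)
def inter(l,m):
    A=np.array([[l[0],-m[0]],[l[1],-m[1]]]); k=np.linalg.solve(A,[m[2]-l[2],m[3]-l[3]]); return l[2:]+k[0]*l[:2]
uv=np.array([inter(L,Tp),inter(Rr,Tp),inter(Rr,B),inter(L,B)]); print(uv.round(1))
obj=np.array([[-90,124,2],[90,124,2],[90,-124,2],[-90,-124,2]],float)
def frame(p):
    yaw,ti=p[3],p[4]; Rm=(R.from_euler('z',yaw)*R.from_euler('y',-ti)).as_matrix(); return Rm,p[:3]
def pr(X):
    p=X@M.T+t; return np.stack([cx+f*p[:,0]/p[:,2],cy+f*p[:,1]/p[:,2]],1)
def res(p): Rm,o=frame(p); return (pr(obj@Rm.T+o)-uv).ravel()
p0=[586,-3,71,np.radians(18),np.radians(28)]
a=least_squares(res,p0); print('free',a.x[:3].round(2),np.degrees(a.x[3:]).round(2),a.fun.round(2))
a2=least_squares(lambda q:res([q[0],q[1],q[2],q[3],np.radians(28)]),p0[:4]); print('tilt28',a2.x.round(3),np.degrees(a2.x[3]),a2.fun.round(2))
a3=least_squares(lambda q:res([q[0],q[1],70.7,q[2],np.radians(28)]),[586,-3,p0[3]]); print('z fixed',a3.x.round(3),np.degrees(a3.x[2]),a3.fun.round(2))
P=[a2.x[0],a2.x[1],a2.x[2],a2.x[3],np.radians(28)]
Rm,o=frame(P)
im=cv2.resize(cv2.cvtColor(px[20:280,150:370],cv2.COLOR_RGB2BGR),None,fx=2.2,fy=2.2,interpolation=cv2.INTER_CUBIC)
def draw(X,col):
    q=(pr(np.asarray(X,float)@Rm.T+o)-[150,20]+0.5)*2.2
    cv2.polylines(im,[(q*8).round().astype(np.int32)],True,col,1,cv2.LINE_AA,3)
draw(obj,(0,0,255))
th=np.linspace(0,2*np.pi,60)
for z,col in [(0,(0,0,255)),(-10,(255,0,0))]:
    draw(np.stack([36+44*np.cos(th),46.5+44*np.sin(th),0*th+z],1),col)
    draw([[36-11.5,0,z],[36-11.5,-8.5-82,z],[36+11.5,-8.5-82,z],[36+11.5,0,z]],col)
    draw([[-26-9.5,97,z],[-26-9.5,-97,z],[-26+9.5,-97,z],[-26+9.5,97,z]],col)
cv2.imwrite('pics/casefit.png',im)
np.save('case.npy',np.array(P))
E
python3 m4.py
```

```text
210 210 165 135
[[158.9  29.3]
 [355.   29.5]
 [334.6 269.9]
 [178.3 269.2]]
free [586.91  -3.06  70.18] [17.93 28.22] [ 0.13  0.09 -0.02 -0.13 -0.02 -0.06 -0.11  0.1 ]
tilt28 [ 5.86989e+02 -3.03000e+00  7.02240e+01  3.13000e-01] 17.929736508252464 [ 0.13 -0.01 -0.02 -0.02 -0.02 -0.21 -0.11  0.26]
z fixed [ 5.86824e+02 -3.10000e+00  3.13000e-01] 17.9366601699782 [ 0.01 -0.14  0.22 -0.17  0.16  0.03 -0.15  0.5 ]
```

View pics/casefit.png

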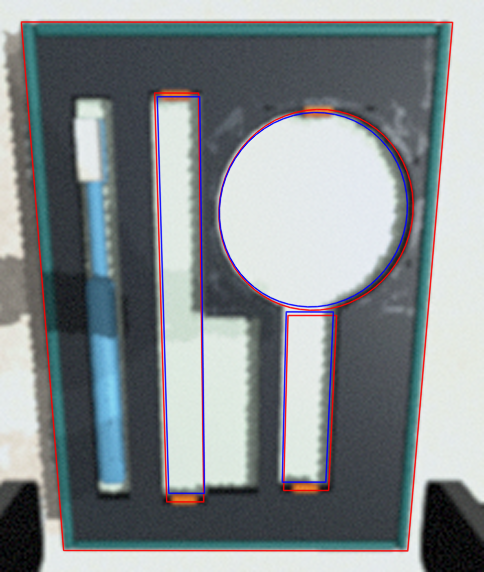

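```bash
python3 - <<'E'
from h import *
s=dict(np.load('last_side.npz')); W=cloud(s)
print('head',W[278,241],'tail',W[308:313,276:281].reshape(-1,3).mean(0))
s=dict(np.load('last_scene.npz')); W=cloud(s)
print('head',W[162,199],'tail',W[161,165])
E
```

```text
head [ 414.0663681  -296.65021126   14.51242007] tail [ 482.57850697 -397.5531068    20.15644727]
head [ 425.82045296 -288.97318287   10.66634523] tail [ 492.58711544 -387.118519     16.7574927 ]
```

```bash
python3 - <<'E'
from h import *
p,q=viewpose([450,-339,10],[0,0,-1],[.829,.559,0],300,20)
j=inverse_kinematics(p,q); print(p,j); r.movep(p,q); r.sleep(0.2)
s=snap('wrist'); save(s,'pics/w_mir.png'); np.savez('v_mir.npz',**s); o=r.observe();print(o['time_s'],o['joint_pos'].round(2),o['ft_force'])
E
```

```text
[ 454.27311378 -345.39695545  161.70913888] [-0.19944001  0.6702347   1.11851336  1.84252333 -0.68631013  1.07942153
  1.77845924]
5.0917 [-0.2   0.67  1.12  1.84 -0.69  1.08  1.78] [ 0.14651221  0.36289247 -0.62883218]
```

View pics/w_mir.png

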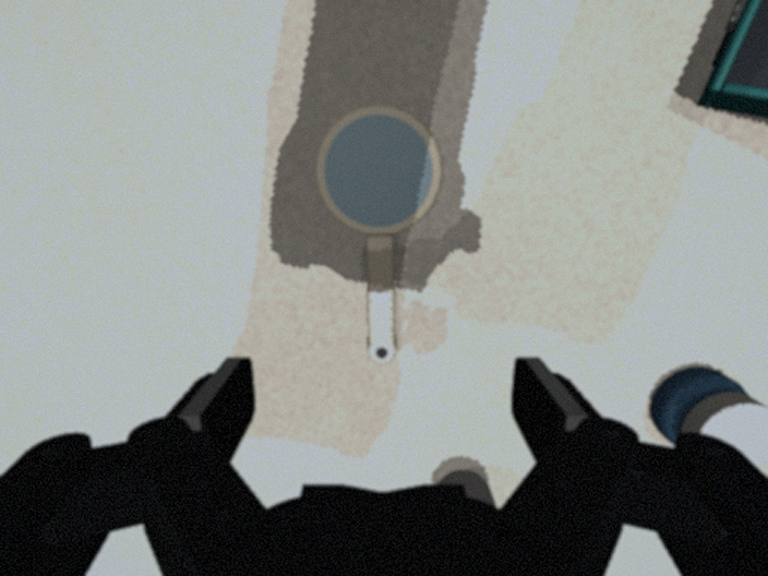

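```bash
cat > m5.py <<'E'
from h import *
from scipy.optimize import minimize
def ray(s,u,v,z):
    f,cx,cy,M,t=cam(s); C=-M.T@t; d=M.T@np.array([(u-cx)/f,(v-cy)/f,1]); return C+d*(z-C[2])/d[2]
s=dict(np.load('v_mir.npz')); px=s['pixels'].astype(int); W=cloud(s)
blue=((px[...,2]-px[...,0])>4).astype(np.uint8)*255; blue[:60]=0; blue[165:]=0; blue[:,:200]=0; blue[:,305:]=0
blue=cv2.morphologyEx(blue,cv2.MORPH_OPEN,np.ones((5,5)))
c=max(cv2.findContours(blue,cv2.RETR_EXTERNAL,cv2.CHAIN_APPROX_NONE)[0],key=cv2.contourArea)
e=cv2.fitEllipse(cv2.convexHull(c)); print('glass ellipse',e)
head=ray(s,*e[0],12); print('head',head, 'depth at', W[int(e[0][1]),int(e[0][0])])
roi=px[220:245,240:268].sum(2); yy,xx=np.indices(roi.shape); w=np.clip(300-roi,0,None); 
hu=(w*xx).sum()/w.sum()+240; hv=(w*yy).sum()/w.sum()+220; print('hole',hu,hv)
tail=ray(s,hu,hv,17.5); d=head-tail; d[2]=0; L=np.linalg.norm(d); d/=L
print('tail',tail,'L',L,'yaw',np.degrees(np.arctan2(d[1],d[0])))
mid=(head-55*d+tail+69*d)/2; print('origin',mid)
np.save('mir.npy',[mid[0],mid[1],np.arctan2(d[1],d[0])])
print('tail depth z', W[228:232,250:252,2])
# side edges of handle at rows: check lateral centre
for row in (205,212,218):
    g=px[row,235:275].sum(1); print(row,g)
# comb
s=dict(np.load('v_comb.npz')); px=s['pixels'].astype(int)
m=((px[...,0]-px[...,2])>40)&((px[...,0]-px[...,1])>25); m=m.astype(np.uint8); k,lab,st,_=cv2.connectedComponentsWithStats(m)
i=lab[100,244]; print(st[i]); mask=(lab==i).astype(np.uint8)
f,cx,cy,M,t=cam(s)
def outline(p,zs=(0.,16.)):
    th=np.linspace(0,2*np.pi,24); 
    im=np.zeros(mask.shape,np.uint8)
    cs,sn=np.cos(p[2]),np.sin(p[2])
    def poly(X,z):
        X=np.asarray(X,float); Y=np.stack([p[0]+X[:,0]*cs-X[:,1]*sn,p[1]+X[:,0]*sn+X[:,1]*cs,np.full(len(X),z)],1)
        q=Y@M.T+t; return np.stack([cx+f*q[:,0]/q[:,2],cy+f*q[:,1]/q[:,2]],1)
    S=4
    parts=[]
    bar=[[-86,-7.5],[86,-7.5],[86,7.5],[-86,7.5]]
    disc=lambda x,rr:np.stack([x+rr*np.cos(th),rr*np.sin(th)],1)
    big=np.zeros((mask.shape[0]*S,mask.shape[1]*S),np.uint8)
    def fill(parts):
        h=cv2.convexHull(np.concatenate(parts).astype(np.float32)); cv2.fillConvexPoly(big,(((h+0.5)*S-0.5)*16).round().astype(np.int32),1,cv2.LINE_8,4)
    fill([poly(bar,16),poly(bar,3)])
    for x in(-86,86): fill([poly(disc(x,9),16),poly(disc(x,9),3),poly(disc(x,6),0)])
    for k in range(10):
        xc=6+ (83/10)*k + 83/20; w=2.3
        xc=6+2.3+ (83-4.6)/9*k
        tt=[[xc-w,0],[xc+w,0],[xc+w,34],[xc-w,34]]; fill([poly(tt,8),poly(tt,0)])
    return cv2.resize(big.astype(np.float32),None,fx=1/S,fy=1/S,interpolation=cv2.INTER_AREA)
cost=lambda p:np.abs(outline([p[0],p[1],p[2]/100])[20:240,200:300]-mask[20:240,200:300]).sum()
best=None
for x0 in(453,458,463):
  for y0 in (355,362,369):
    rr=minimize(cost,[x0,y0,-154],method='Nelder-Mead',options=dict(initial_simplex=[[x0,y0,-148],[x0+4,y0,-148],[x0,y0+4,-148],[x0,y0,-140]],maxiter=120))
    if best is None or rr.fun<best.fun: best=rr
p=[best.x[0],best.x[1],best.x[2]/100]; print('comb',p,np.degrees(p[2]),best.fun,mask.sum())
np.save('comb.npy',p)
o=outline(p); im=s['pixels'][20:250,180:320].copy(); im=cv2.resize(cv2.cvtColor(im,cv2.COLOR_RGB2BGR),None,fx=2.6,fy=2.6)
oo=cv2.resize(o[20:250,180:320],None,fx=2.6,fy=2.6); cc=cv2.findContours((oo>.5).astype(np.uint8),cv2.RETR_EXTERNAL,cv2.CHAIN_APPROX_NONE)[0]
im2=im.copy(); cv2.drawContours(im2,cc,-1,(255,0,0),1); cv2.imwrite('pics/combfit.png',np.hstack([im,im2]))
E
python3 m5.py
```

```text
glass ellipse ((251.9282989501953, 113.37378692626953), (71.57015228271484, 74.06787109375), 174.4775848388672)
head [ 414.6963429  -290.90550453   12.        ] depth at [ 413.74711971 -291.12180188   11.92811961]
hole 254.0634028892456 234.85473515248796
tail [ 487.11855911 -394.5560473    17.5       ] L 126.44529417292132 yaw 124.94258766965257
origin [ 446.89816369 -336.99269128   14.75      ]
tail depth z [[19.17323073 16.45696355]
 [16.44300015 18.28469521]
 [17.85948987 17.05444636]
 [17.23098022 17.26809347]]
205 [500 503 505 515 529 500 505 509 484 439 442 495 554 552 561 566 555 564
 552 561 568 561 567 571 538 501 457 422 431 450 473 493 493 530 537 539
 545 529 533 517]
212 [524 513 515 513 520 523 515 513 496 440 434 495 536 549 573 563 544 555
 567 559 558 552 555 567 545 511 468 423 419 464 467 489 493 502 506 511
 511 515 508 504]
218 [501 516 521 528 503 524 518 523 529 512 477 480 528 559 549 549 566 570
 556 553 555 557 553 553 546 507 464 421 406 460 465 477 502 529 545 549
 521 495 488 495]
[ 234   50   43  187 3668]
comb [np.float64(444.260961573302), np.float64(364.9741688526401), np.float64(-1.4620597685468966)] -83.76985413361116 730.9375 3668
```

View pics/combfit.png

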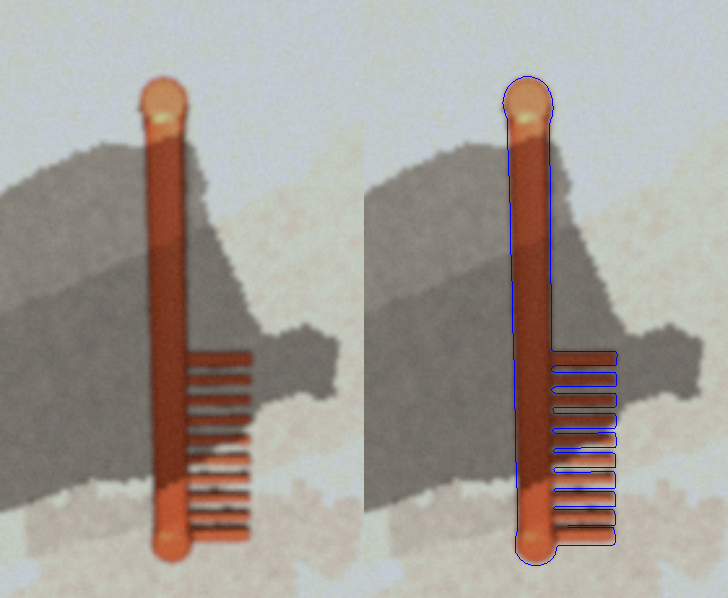

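```bash
cat > m6.py <<'E'
from h import *
s=dict(np.load('v_mir.npz')); px=s['pixels']; f,cx,cy,M,t=cam(s)
x0,y0,yaw=446.5,-336.4,np.radians(124.94)
im=cv2.resize(cv2.cvtColor(px[60:250,190:320],cv2.COLOR_RGB2BGR),None,fx=3,fy=3,interpolation=cv2.INTER_CUBIC); im2=im.copy()
th=np.linspace(0,2*np.pi,80); c,sn=np.cos(yaw),np.sin(yaw)
def draw(X,z,col):
    X=np.asarray(X,float); Y=np.stack([x0+X[:,0]*c-X[:,1]*sn,y0+X[:,0]*sn+X[:,1]*c,np.full(len(X),z)],1); q=Y@M.T+t
    q=(np.stack([cx+f*q[:,0]/q[:,2],cy+f*q[:,1]/q[:,2]],1)-[190,60]+.5)*3-.5
    cv2.polylines(im2,[(q*8).round().astype(np.int32)],True,col,1,cv2.LINE_AA,3)
disc=lambda x,rr:np.stack([x+rr*np.cos(th),rr*np.sin(th)],1)
draw(disc(55,42),12,(0,0,255)); draw(disc(-69,11),18,(0,0,255)); draw([[-69,-9.5],[15,-9.5],[15,9.5],[-69,9.5]],18,(0,0,255)); draw(disc(0,2),18,(255,0,0))
cv2.imwrite('pics/mirfit.png',np.hstack([im,im2]))
E
python3 m6.py
```

```text
(no output)
```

View pics/mirfit.png

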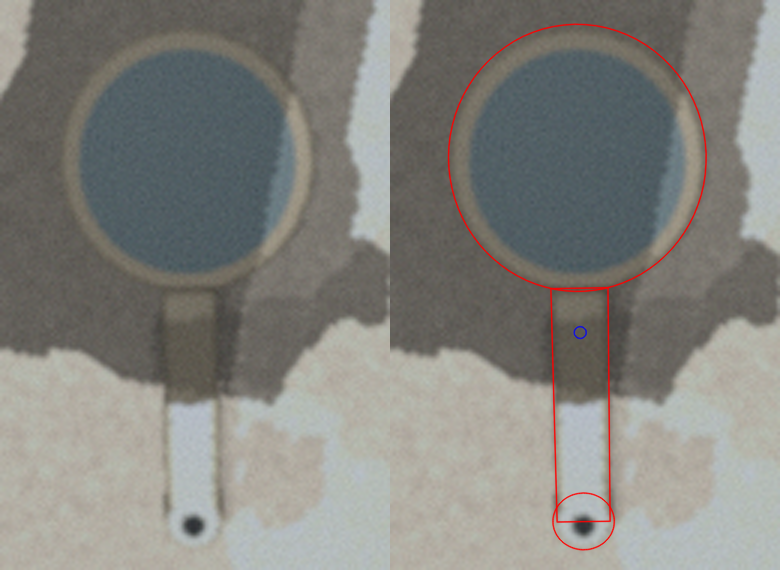

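```bash
cat >> h.py <<'E'
CP=np.load('case.npy')
CR=(R.from_euler('z',CP[3])*R.from_euler('y',-CP[4])).as_matrix(); CO=CP[:3]
def ins(p): return CO+CR@np.asarray(p,float)
PQ=toolq(-CR[:,2],CR[:,0])
E
python3 - <<'E'
from h import *
q=toolq([0,0,-1],[.82,.573,0])
for p in ([447,-337.2,70],[447,-337.2,8],[447,-337.2,130]): print(np.round(inverse_kinematics(p,q),2))
print('ins orig',CO,CR.round(3))
for sgn in (1,-1):
  Q=toolq(-CR[:,2],sgn*CR[:,0])
  for pp in ([36,-8.5,60],[36,-8.5,-2],[-26,10,60],[-26,10,-2]):
    p=ins(pp); j=inverse_kinematics(p,Q); print(sgn,pp,p.round(1),None if j is None else np.round(j,2))
E
```

```text
[-0.13  0.76  0.99  1.92 -0.81  0.92  1.88]
[-0.06  0.84  0.89  1.94 -0.9   0.83  1.94]
[-0.19  0.69  1.08  1.89 -0.72  1.02  1.82]
ins orig [586.9893385   -3.0298667   70.22372948] [[ 0.84  -0.308 -0.447]
 [ 0.272  0.951 -0.145]
 [ 0.469  0.     0.883]]
1 [36, -8.5, 60] [593.  -10.  140.1] [-0.55  0.38  0.71  2.14 -1.11  0.47  1.34]
1 [36, -8.5, -2] [620.7  -1.   85.4] [-0.11  0.45  0.17  2.09 -1.04  0.27  1.31]
1 [-26, 10, 60] [535.3  -9.3 111. ] [-0.25  0.29  0.35  2.28 -1.15  0.3   1.44]
1 [-26, 10, -2] [ 5.63e+02 -3.00e-01  5.63e+01] [ 0.8   0.62 -0.91  2.21  1.45  0.29 -0.96]
-1 [36, -8.5, 60] [593.  -10.  140.1] [ 0.94  0.54 -1.08  2.1   0.87  0.41  2.75]
-1 [36, -8.5, -2] [620.7  -1.   85.4] [ 0.64  0.56 -0.74  2.07  0.86  0.25  2.73]
-1 [-26, 10, 60] [535.3  -9.3 111. ] [ 0.85  0.41 -0.9   2.25  0.76  0.22  2.81]
-1 [-26, 10, -2] [ 5.63e+02 -3.00e-01  5.63e+01] [ 0.8   0.62 -0.91  2.21  1.45  0.29  2.18]
```

```bash
python3 - <<'E'
from h import *
q=toolq([0,0,-1],[.82,.573,0])
r.set_gripper(50,60)
r.movep([447,-337.2,60],q)
print(r.line_to([447,-337.2,8],vel=80,contact_N=8))
o=r.observe(); print(o['time_s'],o['ee_pos'],o['ft_force'])
r.set_gripper(0,60); o=r.observe(); print(o['grip_width'],o['ee_pos'],o['ft_force'])
r.line_to([447,-337.2,110],vel=120)
r.sleep(.2)
s=snap('wrist'); np.savez('v_mg.npz',**s); save(s,'pics/w_mg.png'); o=r.observe(); print(o['time_s'],o['grip_width'],o['ee_pos'],o['ft_force'],o['joint_pos'].round(2))
for sgn in (1,-1):
  Q=toolq(-CR[:,2],sgn*CR[:,0])
  for pp in ([36,-8.5,60],[36,-8.5,30],[36,-8.5,-2]):
    p=ins(pp); j=inverse_kinematics(p,Q); print(sgn,pp,p.round(1),None if j is None else np.round(j,2))
E
```

```text
False
6.825 [ 447.00037867 -337.46836592    8.20990354] [-0.14587973  0.56311804 -0.15273601]
16.923831805952076 [ 447.21984328 -337.32246385    8.60248757] [-1.78114865  1.98892663  7.4283955 ]
8.4833 16.987779437823715 [ 446.79660088 -337.17964486  109.60769537] [-0.20054732 -0.21556469 -1.03353573] [-0.17  0.71  1.05  1.9  -0.75  0.98  1.84]
1 [36, -8.5, 60] [593.  -10.  140.1] [-0.55  0.38  0.71  2.14 -1.11  0.47  1.34]
1 [36, -8.5, 30] [606.4  -5.7 113.6] [-0.4   0.42  0.53  2.12 -1.16  0.4   1.39]
1 [36, -8.5, -2] [620.7  -1.   85.4] [-0.24  0.46  0.33  2.1  -1.18  0.32  1.42]
-1 [36, -8.5, 60] [593.  -10.  140.1] [ 0.94  0.54 -1.08  2.1   0.87  0.41  2.75]
-1 [36, -8.5, 30] [606.4  -5.7 113.6] [ 0.79  0.54 -0.91  2.09  0.86  0.33  2.74]
-1 [36, -8.5, -2] [620.7  -1.   85.4] [ 0.64  0.56 -0.74  2.07  0.86  0.25  2.73]
```

View pics/w_mg.png

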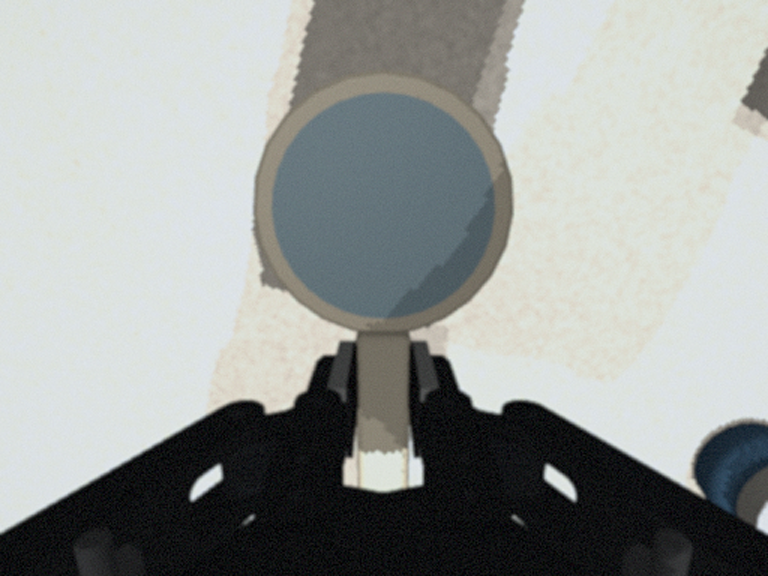

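```bash
cat > m7.py <<'E'
from h import *
s=dict(np.load('v_mg.npz')); px=s['pixels'].astype(int); f,cx,cy,M,t=cam(s)
blue=((px[...,2]-px[...,0])>8).astype(np.uint8)*255; blue[225:]=0; blue[:,:165]=0; blue[:,350:]=0
blue=cv2.morphologyEx(blue,cv2.MORPH_OPEN,np.ones((5,5)))
c=max(cv2.findContours(blue,cv2.RETR_EXTERNAL,cv2.CHAIN_APPROX_NONE)[0],key=cv2.contourArea)
e=cv2.fitEllipse(cv2.convexHull(c)); print(e)
off,Mt=he['off'],he['Mt']
def tool(u,v,tx):
    d=Mt.T@np.array([(u-cx)/f,(v-cy)/f,1]); k=(tx-off[0])/d[0]; return off+k*d
for tx in (-3,-4,-5): print(tx,tool(*e[0],tx).round(2), 'diam', e[1][0]*(off[0]*-1+tx)/f)
q=[260,225]
for row in (232,245,260,275): print(row, px[row,225:285].sum(1))
# camera vs mount check with current observe
o=r.observe(); T=qm(o['eef_rot']); C=-M.T@t; print(T.T@(C-o['ee_pos'])-off)
W=cloud(s); P=(W[int(e[0][1])-20:int(e[0][1])+20,int(e[0][0])-20:int(e[0][0])+20].reshape(-1,3)-o['ee_pos'])@T; print('glass tool x by depth',np.nanmedian(P[:,0]),'slope')
A=np.c_[P[:,1],P[:,2],np.ones(len(P))]; print(np.linalg.lstsq(A,P[:,0],rcond=None)[0])
E
python3 m7.py
```

```text
((255.10987854003906, 136.56570434570312), (147.6336669921875, 149.43112182617188), 2.641963481903076)
-3 [-3.   57.87  0.07] diam 71.34450252567572
-4 [-4.   57.96  0.07] diam 70.83293220335888
-5 [-5.   58.05  0.07] diam 70.32136188104204
232 [373 215 170 181 186 182 192 195 176 142  81  50 102 215 280 304 325 328
 324 321 323 329 311 333 328 330 320 334 325 335 336 323 329 313 332 326
 329 328 330 334 327 331 334 320 306 312 284 219 135  79 101 148 159 178
 183 178 184 162 164 202]
245 [173 189 179 186 183 180 172 147  81  49  62  32 100 181 263 299 316 323
 333 314 322 321 319 322 314 314 334 326 319 332 318 312 323 314 332 323
 323 320 308 326 331 324 325 314 320 319 262 201 105  35  44  67  79 132
 180 180 186 189 187 194]
260 [217 237 244 238 244 181 114  72  45  38   6   2  70 168 227 302 316 327
 320 326 329 319 337 321 330 329 318 324 330 332 323 323 334 322 325 317
 318 326 320 331 319 322 321 321 319 297 241 157  64   9  52  63  57  75
  90 187 235 244 263 240]
275 [ 49  35  57  57  41   1  72  62  66  45  15  49 135 261 328 329 336 329
 324 323 333 321 322 324 325 326 31
[... 288 characters left out ...]
** On entry to DLASCL parameter number  4 had an illegal valueTraceback (most recent call last):
  File "m7.py", line 16, in <module>
    A=np.c_[P[:,1],P[:,2],np.ones(len(P))]; print(np.linalg.lstsq(A,P[:,0],rcond=None)[0])
                                                  ~~~~~~~~~~~~~~~^^^^^^^^^^^^^^^^^^^^^
    x, resids, rank, s = _umath_linalg.lstsq(a, b, rcond,
                         ~~~~~~~~~~~~~~~~~~~^^^^^^^^^^^^^
                                             signature=signature)
                                             ^^^^^^^^^^^^^^^^^^^^
    raise LinAlgError("SVD did not converge in Linear Least Squares")
numpy.linalg.LinAlgError: SVD did not converge in Linear Least Squares
```

```bash
python3 - <<'E'
from h import *
p=ins([36,-10,100]); print(p,np.round(inverse_kinematics(p,PQ),2))
r.movep(p,PQ)
print(r.observe()['joint_pos'].round(2))
try:
    r.line_to(ins([36,-10,34]),vel=100)
except r.PlanningError as e: print('PE',e)
r.sleep(.2)
s=snap('wrist'); np.savez('v_mh.npz',**s); save(s,'pics/w_mh.png'); o=r.observe(); print(o['time_s'],o['grip_width'],o['ee_pos'],(CR.T@(o['ee_pos']-CO)).round(2),o['ft_force'],o['joint_pos'].round(2))
s=snap('scene'); save(s,'pics/s_mh.png')
E
```

```text
[575.64309983 -17.21154823 175.41946503] [-0.84  0.39  1.08  2.16 -1.12  0.61  1.35]
[-0.84  0.39  1.08  2.16 -1.12  0.61  1.35]
10.8417 17.00622011804941 [605.14433897  -7.42696502 117.36050448] [36.19 -9.77 34.15] [ 0.32050529  0.10297705 -0.51731731] [-0.46  0.42  0.6   2.13 -1.18  0.43  1.41]
```

View pics/w_mh.png

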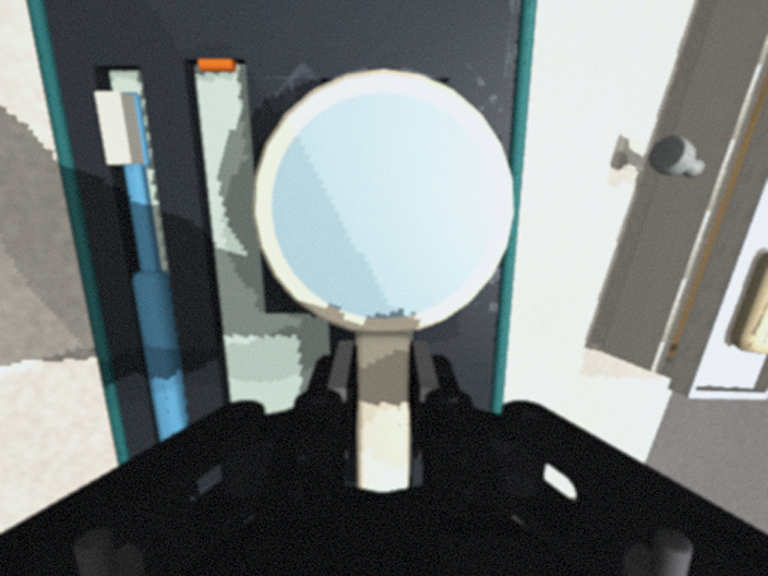

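```bash
cat > m8.py <<'E'
from h import *
def insray(s,u,v,z):
    f,cx,cy,M,t=cam(s); C=CR.T@(-M.T@t-CO); d=CR.T@(M.T@np.array([(u-cx)/f,(v-cy)/f,1])); return C+d*(z-C[2])/d[2]
def ribs(s):
    px=s['pixels'].astype(int); m=((px[...,0]-px[...,2]>90)).astype(np.uint8); k,lab,st,ce=cv2.connectedComponentsWithStats(m)
    for i in range(1,k):
        if st[i,4]>15 and st[i,4]<600: print(st[i],ce[i].round(2),insray(s,*ce[i],-0.5).round(2))
for n in ('v_case','v_mh'):
    s=dict(np.load(n+'.npz')); print(n); ribs(s)
    px=s['pixels'].astype(int); te=(px[...,1]+px[...,2])/2-px[...,0]
    for row in ((60,100,140,180) if n=='v_case' else (20,40,200,220)):
        x=np.nonzero(te[row]>22)[0]; out=[]
        for g in np.split(x,np.nonzero(np.diff(x)>3)[0]+1):
            if len(g)>=3: out.append((g[0],g[-1],insray(s,g[0]-.5,row,2).round(1)[:2].tolist(),insray(s,g[-1]+.5,row,2).round(1)[:2].tolist()))
        print(row,out)
E
python3 m8.py
```

```text
v_case
[223  61  14   4  50] [229.26  62.54] [-26.35  96.22  -0.5 ]
[288  69  14   4  50] [294.26  70.46] [35.85 89.27 -0.5 ]
[283 240  12   4  45] [288.38 241.47] [ 35.99 -89.81  -0.5 ]
[228 245  12   4  45] [233.38 246.53] [-26.14 -96.16  -0.5 ]
60 [(np.int64(162), np.int64(167), [-90.0, 98.0], [-84.3, 98.0]), (np.int64(347), np.int64(352), [84.4, 98.2], [90.1, 98.2])]
100 [(np.int64(165), np.int64(171), [-90.2, 62.0], [-83.3, 62.1]), (np.int64(197), np.int64(199), [-58.9, 62.1], [-56.0, 62.1]), (np.int64(344), np.int64(348), [84.6, 62.2], [89.5, 62.2])]
140 [(np.int64(168), np.int64(173), [-90.4, 23.4], [-84.3, 23.4]), (np.int64(191), np.int64(199), [-67.1, 23.4], [-58.0, 23.5]), (np.int64(341), np.int64(345), [84.8, 23.6], [89.9, 23.6])]
180 [(np.int64(172), np.int64(177), [-89.5, -18.2], [-83.2, -18.2]), (np.int64(190), np.int64(204), [-70.6, -18.2], [-54.8, -18.2]), (np.int64(337), np.int64(341), [84.0, -18.0], [89.2, -18.0])]
v_mh
[132  39  25   8 189] [144.07  42.5 ] [-26.49  96.02  -0.5 ]
20 [(np.int64(22), np.int64(32), [-90.6, 106.5], [-84.7, 106.5]), (np.int64(346), np.int64(355), [84.2, 106.5], [89.6, 106.5])]
40 [(np.int64(26), np.int64(36), [-90.6, 96.8], [-84.5, 96.8]), (np.int64(345), np.int64(354), [84.5, 96.7], [90.0, 96.7])]
200 [(np.int64(58), np.int64(66), [-90.2, 4.8], [-84.4, 4.8]), (np.int64(90), np.int64(114), [-69.8, 4.8], [-53.9, 4.8]), (np.int64(216), np.int64(292), [10.3, 4.7], [59.2, 4.7]), (np.int64(333), np.int64(340), [84.6, 4.7], [89.7, 4.7])]
220 [(np.int64(62), np.int64(69), [-90.1, -8.8], [-84.9, -8.8]), (np.int64(93), np.int64(117), [-70.0, -8.8], [-53.8, -8.8]), (np.int64(331), np.int64(339), [84.3, -8.9], [90.1, -8.9])]
```

```bash
cat > m9.py <<'E'
from h import *
off,Mt=he['off'],he['Mt']
from scipy.optimize import least_squares
s=dict(np.load('v_mg.npz')); px=s['pixels'].astype(int); f,cx,cy,M,t=cam(s)
blue=((px[...,2]-px[...,0])>8).astype(np.uint8)*255; blue[225:]=0; blue[:,:165]=0; blue[:,350:]=0
blue=cv2.morphologyEx(blue,cv2.MORPH_OPEN,np.ones((5,5)))
c=max(cv2.findContours(blue,cv2.RETR_EXTERNAL,cv2.CHAIN_APPROX_NONE)[0],key=cv2.contourArea)[:,0].astype(float)
for tx in (-3.5,-4):
    d=np.c_[(c[:,0]-cx)/f,(c[:,1]-cy)/f,np.ones(len(c))]@Mt; P=off+d*((tx-off[0])/d[:,0])[:,None]
    a=least_squares(lambda p:np.hypot(P[:,1]-p[0],P[:,2]-p[1])-p[2],[55,0,37],loss='huber'); print(tx,a.x,np.std(a.fun))
E
python3 m9.py
```

```text
-3.5 [55.52766117  0.07521206 34.90982887] 0.1487378187414129
-4 [55.57919339  0.07493817 34.7842194 ] 0.14820264342319706
```

```bash
python3 - <<'E'
from h import *
def st(l):
    o=r.observe(); print(l,round(o['time_s'],2),(CR.T@(o['ee_pos']-CO)).round(2),(CR.T@o['ft_force']).round(2),round(o['grip_width'],2)); return o
r.line_to(ins([35.9,-9.1,12]),vel=60); st('a')
try:
    print(r.line_to(ins([35.9,-9.1,1.5]),vel=15,contact_N=4)); st('b')
except r.PlanningError as e: print(e)
r.sleep(.2); o=st('c'); print(o['joint_pos'].round(2))
s=snap('wrist'); np.savez('v_ml.npz',**s); save(s,'pics/w_ml.png')
E
```

```text
a 11.41 [35.82 -9.46 12.23] [-0.88 -0.51 -0.16] 17.12
True
b 11.93 [35.68 -8.89  4.47] [ 0.78 -0.39 -2.28] 17.14
c 12.12 [35.45 -8.9   4.66] [ 0.38  0.41 -0.25] 16.77
[-0.28  0.45  0.38  2.1  -1.18  0.34  1.42]
```

View pics/w_ml.png

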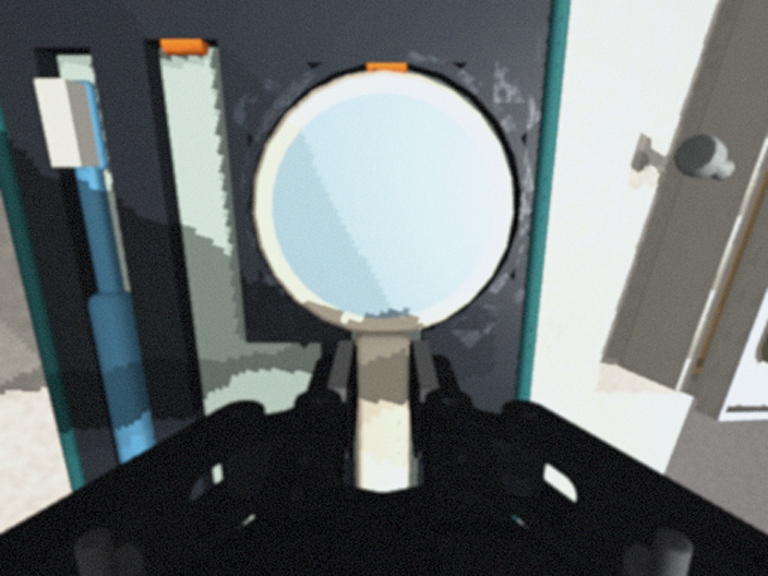

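```bash
python3 - <<'E'
from h import *
def st(l):
    o=r.observe(); print(l,round(o['time_s'],2),(CR.T@(o['ee_pos']-CO)).round(2),(CR.T@o['ft_force']).round(2),round(o['grip_width'],2)); return o
print(r.line_to(ins([35.9,-9.1,2.6]),vel=8,contact_N=6)); st('b')
r.sleep(.2); st('c')
s=snap('wrist'); np.savez('v_ml2.npz',**s); save(s,'pics/w_ml2.png')
E
```

```text
True
b 12.42 [35.46 -8.98  3.44] [ 3.54  0.4  -1.42] 17.01
c 12.62 [35.31 -8.93  3.48] [ 2.69  0.96 -1.45] 17.12
```

```bash
python3 - <<'E'
from h import *
def st(l):
    o=r.observe(); print(l,round(o['time_s'],2),(CR.T@(o['ee_pos']-CO)).round(2),(CR.T@o['ft_force']).round(2),round(o['grip_width'],2)); return o
r.line_to(ins([36.6,-9.2,3.6]),vel=15);r.sleep(.15); st('a')
print(r.line_to(ins([36.6,-9.2,1.6]),vel=8,contact_N=6)); st('b')
r.sleep(.2); st('c')
s=snap('wrist'); np.savez('v_ml2.npz',**s); save(s,'pics/w_ml2.png')
E
```

```text
a 13.07 [36.42 -9.13  3.56] [ 0.34  1.86 -0.2 ] 17.35
True
b 13.31 [36.52 -9.24  2.57] [0.86 0.25 8.61] 17.07
c 13.51 [36.52 -9.19  2.56] [0.81 1.27 8.04] 17.23
```

View pics/w_ml2.png

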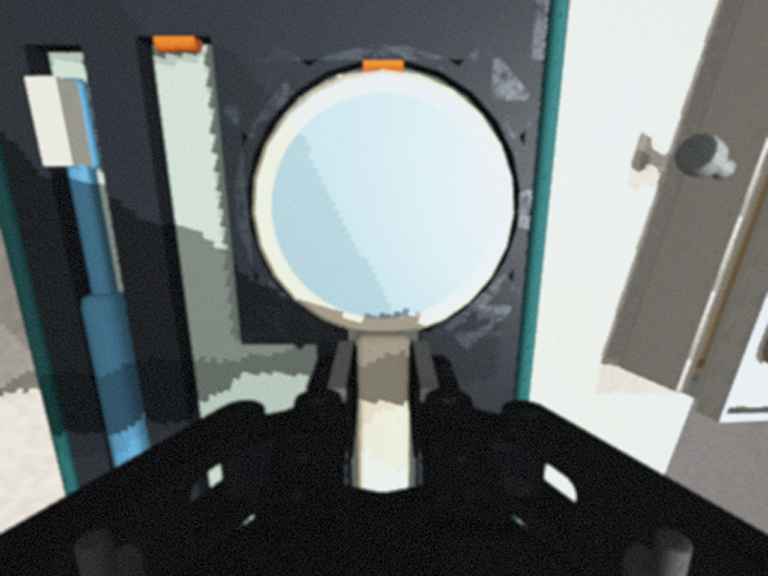

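```bash
python3 - <<'E'
from h import *
def st(l):
    o=r.observe(); print(l,round(o['time_s'],2),(CR.T@(o['ee_pos']-CO)).round(2),(CR.T@o['ft_force']).round(2),round(o['grip_width'],2)); return o
r.set_gripper(34); st('open')
r.line_to(ins([36.5,-9.0,40]),vel=120); 
r.set_gripper(0,40); st('shut')
r.sleep(.1)
s=snap('wrist'); np.savez('v_mr.npz',**s); save(s,'pics/w_mr.png')
E
```

```text
open 13.87 [35.91 -8.94  2.24] [-0.3  -0.04  0.5 ] 33.77
shut 14.76 [36.3  -9.04 39.75] [-0.19 -0.16 -0.28] -0.15
```

View pics/w_mr.png

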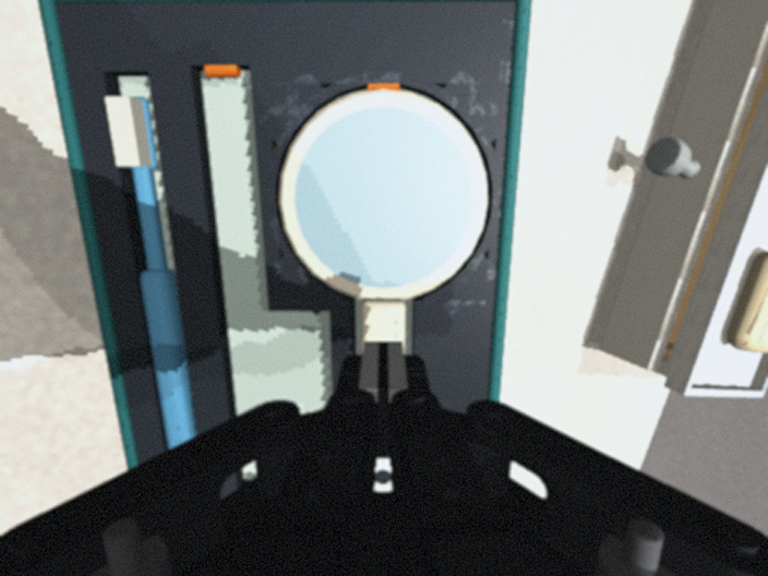

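```bash
python3 - <<'E'
from h import *
def st(l):
    o=r.observe(); print(l,round(o['time_s'],2),(CR.T@(o['ee_pos']-CO)).round(2),(CR.T@o['ft_force']).round(2),round(o['grip_width'],2)); return o
r.line_to(ins([36.2,-8.6,15]),vel=80); st('near')
print(r.line_to(ins([36.2,-8.6,9.5]),vel=15,contact_N=25)); r.sleep(.1); st('p1')
print(r.line_to(ins([36.2,-8.6,5]),vel=10,contact_N=26)); st('p2'); r.sleep(.1); st('p3')
E
```

```text
near 15.38 [35.95 -8.89 15.07] [0.8  0.4  0.63] 0.03
True
p1 15.87 [36.43 -8.63 10.23] [-0.81  1.46 13.34] -0.27
True
p2 16.09 [36.42 -8.61 10.24] [-0.05  1.31 11.36] 0.33
p3 16.19 [36.47 -8.64 10.26] [-0.83  1.74 14.16] -0.36
```

```bash
python3 - <<'E'
from h import *
def st(l):
    o=r.observe(); print(l,round(o['time_s'],2),(CR.T@(o['ee_pos']-CO)).round(2),(CR.T@o['ft_force']).round(2),round(o['grip_width'],2)); return o
st('0')
for k in range(4):
    z0=(CR.T@(r.observe()['ee_pos']-CO))[2]
    c=r.line_to(ins([36.2,-8.6,10.2-0.5*(k+1)]),vel=10,contact_N=35); o=st(('s',k,c)); 
    if (CR.T@o['ft_force'])[2]>30: break
E
```

```text
0 16.19 [36.47 -8.64 10.26] [-0.83  1.74 14.16] -0.36
('s', 0, False) 16.44 [36.47 -8.63 10.22] [-2.32  2.13 20.26] 0.14
('s', 1, False) 16.69 [36.5  -8.68 10.14] [-5.43  5.33 35.34] -0.18
```

```bash
cat > m10.py <<'E'
from h import *
def depthcheck(s):
    W=(cloud(s)-CO)@CR; px=s['pixels'].astype(int)
    X,Y,Z=W[...,0],W[...,1],W[...,2]
    def reg(name,m):
        z=Z[m]; z=z[~np.isnan(z)]; print(name,len(z),np.median(z).round(2),np.std(z).round(2)) if len(z) else print(name,0)
    reg('glass',np.hypot(X-36,Y-46.5)<30)
    for a in range(4):
        c,sn=np.cos(a*np.pi/2),np.sin(a*np.pi/2)
        reg('ring%d'%(a*90),np.hypot(X-36-38*c,Y-46.5-38*sn)<3)
    reg('handle top near',(abs(X-36)<6)&(abs(Y+1)<6)&(Z>-8))
    reg('tail',(abs(X-36)<6)&(abs(Y+68)<8)&(Z>-8))
    reg('face up', (abs(X+0)<3)&(Y>85)&(Y<110)); reg('face R',(X>60)&(X<78)&(Y>95)&(Y<112)); reg('face mid',(abs(X-5)<3)&(Y>-30)&(Y<0)); reg('face hi',(X>60)&(X<78)&(abs(Y)<40)); reg('face',(abs(X+45)<2)&(abs(Y)<90))
    reg('comb floor',(abs(X+26)<7)&(Y>20)&(Y<85))
if __name__=='__main__':
    import sys
    s=dict(np.load(sys.argv[1])); depthcheck(s)
E
python3 - <<'E'
from h import *
from m10 import depthcheck
r.line_to(ins([36.2,-8.6,50]),vel=150); r.sleep(.15)
s=snap('wrist'); np.savez('v_mp.npz',**s); save(s,'pics/w_mp.png'); print(r.observe()['time_s'])
depthcheck(s); print('before press'); depthcheck(dict(np.load('v_mr.npz')))
E
```

```text
17.3167
glass 7029 4.81 0.66
ring0 67 4.54 0.68
ring90 83 4.44 0.72
ring180 66 4.19 0.67
ring270 71 4.62 1.74
handle top near 5093 125.37 35.31
tail 0
face up 456 2.61 0.7
face R 957 2.59 0.7
face mid 950 105.84 52.91
face hi 10253 113.37 53.39
face 1305 2.49 0.65
comb floor 2051 -7.43 0.66
before press
glass 8018 7.26 0.67
ring0 77 7.37 0.66
ring90 94 7.03 0.69
ring180 78 6.78 0.72
ring270 81 7.05 1.61
handle top near 5235 116.04 33.92
tail 88 13.0 0.54
face up 514 2.58 0.68
face R 1089 2.54 0.68
face mid 1114 97.38 48.3
face hi 10386 102.48 49.65
face 1417 2.52 0.65
comb floor 2257 -7.47 0.66
```

View pics/w_mp.png

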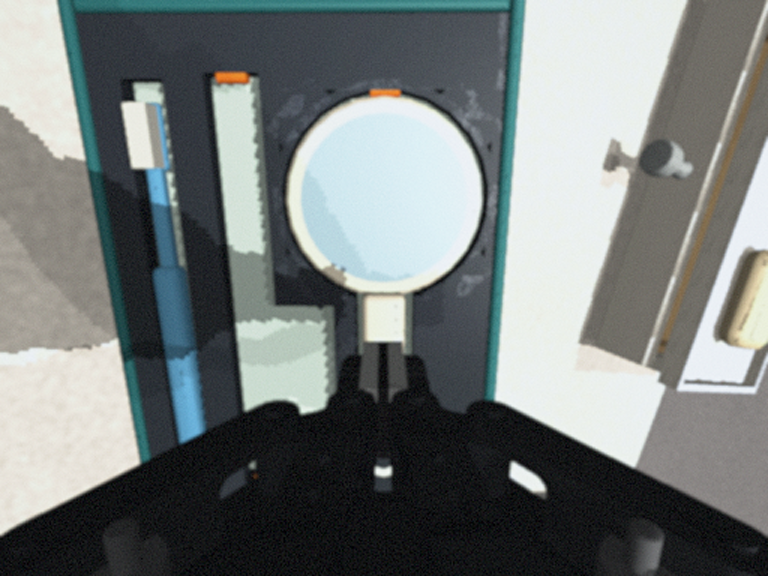

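```bash
python3 - <<'E'
from h import *
s=dict(np.load('last_scene.npz')); W=cloud(s); print('tumbler',W[295,308],W[288,309],'nail',W[312,385],'bigcomb',W[190,320],'dispenser knob',W[311,225])
c=np.load('comb.npy'); d=np.array([np.cos(c[2]),np.sin(c[2])]); g=c[:2]-10*d; print(g)
for sgn in (1,-1):
  q=toolq([0,0,-1],[-sgn*d[1],sgn*d[0],0])
  for z in (150,80,8.5):
    j=inverse_kinematics([g[0],g[1],z],q); print(sgn,z,None if j is None else np.round(j,2))
  Q=toolq(-CR[:,2],sgn*CR[:,0])
  for pp in ([-26,10,100],[-26,10,40],[-26,10,10],[-26,10,2],[-26,0,6]):
    j=inverse_kinematics(ins(pp),Q); print('  ',sgn,pp,None if j is None else np.round(j,2))
E
```

```text
tumbler [706.6118093  298.42428535  35.2597041 ] [705.99645342 298.40763364  64.76319039] nail [652.20622073 476.59768752  44.30775095] bigcomb [334.79731819 139.46936869  24.01465042] dispenser knob [866.712916   161.42244094  56.78043255]
[443.17573749 374.91510888]
1 150 [-1.33  0.54  0.77  1.82 -0.45  0.96 -0.26]
1 80 [-1.29  0.64  0.72  1.86 -0.55  0.85 -0.18]
1 8.5 [-1.29  0.77  0.71  1.88 -0.72  0.77 -0.06]
   1 [-26, 10, 100] [-0.38  0.19  0.5   2.3  -0.93  0.35  1.23]
   1 [-26, 10, 40] [-0.08  0.33  0.15  2.26 -1.18  0.23  1.48]
   1 [-26, 10, 10] [ 0.82  0.59 -0.92  2.22  1.36  0.27 -0.88]
   1 [-26, 10, 2] [ 0.81  0.61 -0.92  2.21  1.42  0.28 -0.93]
   1 [-26, 0, 6] [ 0.83  0.61 -0.92  2.2   1.36  0.28 -0.85]
-1 150 [-0.72  0.43 -0.05  1.8   0.02  0.91  2.47]
-1 80 [-0.74  0.52 -0.02  1.84  0.01  0.78  2.48]
-1 8.5 [-0.81  0.64  0.07  1.86 -0.07  0.64  2.55]
   -1 [-26, 10, 100] [-0.82  0.29  1.02  2.31 -1.18  0.48 -1.69]
   -1 [-26, 10, 40] [ 0.84  0.49 -0.91  2.24  1.05  0.23  2.54]
   -1 [-26, 10, 10] [ 0.82  0.59 -0.92  2.22  1.36  0.27  2.26]
   -1 [-26, 10, 2] [ 0.81  0.61 -0.92  2.21  1.42  0.28  2.21]
   -1 [-26, 0, 6] [ 0.83  0.61 -0.92  2.2   1.36  0.28  2.29]
```

```bash
cat > fkfit.py <<'E'
from h import *
from scipy.optimize import least_squares
rng=np.random.default_rng(1); S=[]
o=r.observe(); S.append((o['joint_pos'],o['ee_pos'],qm(o['eef_rot'])))
while len(S)<90:
    az=rng.uniform(-1,1); rad=rng.uniform(420,750); p=np.array([rad*np.cos(az),rad*np.sin(az),rng.uniform(20,300)])
    x=np.array([0,0,-1])+rng.normal(0,.3,3); z=[np.cos(a:=rng.uniform(-3.1,3.1)),np.sin(a),0]
    q=toolq(x,z); j=inverse_kinematics(p,q)
    if j is not None: S.append((np.array(j),p,qm(q)))
J=np.array([s[0] for s in S]);P=np.array([s[1] for s in S]);RT=np.array([s[2] for s in S])
print(len(S),J.min(0).round(2),J.max(0).round(2))
def fk(prm,J):
    # PoE: axis i: rotvec-perturbed dir and point; chain: T = prod Trans(a_i) Rot(axis_i, q_i) , final tool trans + rot
    n=len(J); Rm=np.broadcast_to(np.eye(3),(n,3,3)); p=np.zeros((n,3))
    for i in range(7):
        a=prm[6*i:6*i+3]; ax=prm[6*i+3:6*i+6]; ax=ax/np.linalg.norm(ax)
        p=p+Rm@a; Rm=Rm@R.from_rotvec(J[:,i:i+1]*ax).as_matrix()
    a=prm[42:45]; p=p+Rm@a; Rm=Rm@R.from_rotvec(prm[45:48]).as_matrix(); return p,Rm
def res(prm):
    p,Rm=fk(prm,J); return np.concatenate([((p-P)/100).ravel(),(Rm-RT).ravel()])
if __name__=='__main__':
    best=None
    import itertools
    for sg in itertools.product([1,-1],repeat=3):   # signs of z axes 1(3?),3,5 ; y's +
      for s7 in (1,-1):
        ax=[[0,0,sg[0]],[0,1,0],[0,0,sg[1]],[0,1,0],[0,0,sg[2]],[0,1,0],[0,0,s7]]
        tr=[[0,0,180],[0,0,180],[0,0,200],[0,0,200],[0,0,200],[0,0,200],[0,0,100]]
        for rz in (0,1.57,3.14,-1.57):
            R0=(R.from_euler('y',-np.pi/2)*R.from_euler('x',rz)).as_rotvec()
            prm=np.concatenate([np.r_[t,a] for t,a in zip(tr,ax)]+[[0,0,200],R0])
            a=least_squares(res,prm,max_nfev=25)
            if best is None or a.cost<best.cost: best=a; print(sg,s7,rz,a.cost)
            if best.cost<1e-8: break
    a=least_squares(res,best.x,max_nfev=300); print(a.cost); np.save('fk.npy',a.x)
    p,Rm=fk(a.x,J); print(np.abs(p-P).max(),np.abs(Rm-RT).max())
E
time timeout 500 python3 fkfit.py
```

```text
90 [-2.03  0.12 -1.09  0.67 -1.17  0.21 -2.61] [1.37 1.34 1.25 2.4  1.73 2.   2.82]
(1, 1, 1) 1 0 308.9524542957257
(1, 1, 1) 1 1.57 1.287014910346616
(1, 1, 1) -1 0 0.8854191774277042
(1, 1, -1) 1 0 0.8507570587987843
(1, 1, -1) -1 0 0.14051373387910127
(1, 1, -1) -1 -1.57 7.179507084674152e-05
(1, -1, 1) -1 1.57 3.8116220430745477e-10
(-1, -1, -1) -1 0 1.7006646850818506e-19
1.7006646850818506e-19
3.12649035549839e-08 7.76342705399724e-11
real	0m23.015s
user	1m20.123s
sys	0m0.360s
```

```bash
cat > ik.py <<'E'
from h import *
from scipy.optimize import least_squares
prm=np.load('fk.npy')
LO=np.array([-2.81,-.39,-1.27,.06,-1.19,.19,-2.82]);HI=np.array([2.81,2.02,1.25,2.57,4.33,2,2.82])
def fk1(q):
    Rm=np.eye(3);p=np.zeros(3)
    for i in range(7):
        a=prm[6*i:6*i+3];ax=prm[6*i+3:6*i+6];ax=ax/np.linalg.norm(ax); p=p+Rm@a; Rm=Rm@R.from_rotvec(q[i]*ax).as_matrix()
    return p+Rm@prm[42:45],Rm@R.from_rotvec(prm[45:48]).as_matrix()
def myik(p,quat,seed,w=1e-4,ref=None,margin=.02):
    T=qm(quat); ref=seed if ref is None else ref
    def res(q):
        pp,Rm=fk1(q); return np.r_[(pp-p)/100,R.from_matrix(T.T@Rm).as_rotvec(),w*(q-ref)]
    a=least_squares(res,np.clip(seed,LO+margin+1e-3,HI-margin-1e-3),bounds=(LO+margin,HI-margin),max_nfev=200); e=np.linalg.norm(a.fun[:6]); 
    return a.x if e<1e-3 else None
def fam(p,quat,n=60,seed=0):
    rng=np.random.default_rng(seed); out=[]
    for _ in range(n):
        q=myik(p,quat,rng.uniform(LO,HI))
        if q is not None: out.append(q)
    return np.array(out)
def marg(q): return np.minimum(q-LO,HI-q).min()
E
cat > p1.py <<'E'
from ik import *
c=np.load('comb.npy'); d=np.array([np.cos(c[2]),np.sin(c[2])]); g=c[:2]-10*d
Pq=toolq([0,0,-1],[-d[1],d[0],0])
for nm,p,Q in [('place deep',ins([-26,10,3]),PQ),('hover',ins([-26,10,70]),PQ),('pick',np.r_[g,8.5],Pq),('pickhi',np.r_[g,120],Pq)]:
    F=fam(p,Q); m=np.array([marg(q) for q in F]); i=np.argsort(-m)[:12]; print(nm,len(F))
    for k in i: print('  ',m[k].round(2),F[k].round(2))
E
python3 p1.py
```

```text
place deep 28
   0.2 [ 0.91  0.69 -1.05  2.21  1.48  0.39 -0.95]
   0.19 [ 0.93  0.71 -1.08  2.21  1.5   0.42 -0.95]
   0.16 [ 0.87  0.66 -1.01  2.21  1.46  0.35 -0.94]
   0.14 [ 0.86  0.65 -0.98  2.21  1.45  0.33 -0.94]
   0.12 [ 0.84  0.63 -0.96  2.21  1.44  0.31 -0.93]
   0.11 [ 0.83  0.62 -0.94  2.21  1.43  0.3  -0.93]
   0.1 [ 0.98  0.78 -1.17  2.21  1.53  0.5  -0.95]
   0.1 [ 0.82  0.61 -0.93  2.21  1.42  0.29 -0.93]
   0.1 [ 0.81  0.61 -0.92  2.21  1.42  0.29 -0.93]
   0.09 [ 0.99  0.8  -1.18  2.21  1.54  0.52 -0.95]
   0.09 [ 0.8   0.6  -0.91  2.21  1.41  0.28 -0.92]
   0.08 [ 0.79  0.6  -0.89  2.21  1.4   0.27 -0.92]
hover 36
   0.13 [ 1.04  0.49 -1.14  2.25  1.    0.33 -0.53]
   0.13 [ 1.03  0.49 -1.13  2.25  0.99  0.32 -0.52]
   0.12 [ 1.03  0.48 -1.12  2.25  0.98  0.31 -0.51]
   0.12 [ 1.02  0.47 -1.1   2.25  0.95  0.31 -0.49]
   0.11 [ 1.05  0.51 -1.16  2.25  1.03  0.34 -0.56]
   0.11 [-0.25  0.26  0.35  2.28 -1.07  0.3   1.37]
   0.11 [ 1.06  0.51 -1.16  2.25  1.03  0.34 -0.56]
   0.1 [ 1.06  0.51 -1.17  2.25  1.04  0.35 -0.57]
   0.1 [-0.28  0.26  0.38  2.28 -1.09  0.3
[... 728 characters left out ...]
3  0.7  -0.21]
   0.51 [-0.44  0.68 -0.41  1.85  0.4   0.7  -0.97]
pickhi 33
   0.71 [-0.37  0.52 -0.5   1.81  0.31  0.9  -0.9 ]
   0.69 [-0.48  0.49 -0.35  1.81  0.21  0.88 -0.82]
   0.68 [-0.5   0.49 -0.33  1.81  0.2   0.87 -0.81]
   0.67 [-0.61  0.47 -0.18  1.82  0.11  0.86 -0.74]
   0.67 [-0.62  0.47 -0.17  1.82  0.1   0.86 -0.73]
   0.67 [-1.2   0.53  0.58  1.84 -0.37  0.88 -0.33]
   0.67 [-0.68  0.47 -0.1   1.82  0.06  0.86 -0.69]
   0.66 [-0.96  0.48  0.26  1.83 -0.16  0.85 -0.51]
   0.66 [-0.88  0.47  0.16  1.83 -0.09  0.85 -0.57]
   0.66 [-0.85  0.47  0.12  1.83 -0.07  0.85 -0.59]
   0.66 [-1.21  0.53  0.59  1.84 -0.38  0.88 -0.33]
   0.62 [-0.26  0.55 -0.65  1.8   0.41  0.92 -0.98]
```

```bash
cat > p2.py <<'E'
from ik import *
c=np.load('comb.npy'); d=np.array([np.cos(c[2]),np.sin(c[2])]); g=c[:2]-10*d
Pq=toolq([0,0,-1],[-d[1],d[0],0])
deep=myik(ins([-26,10,2]),PQ,np.array([.91,.69,-1.05,2.21,1.48,.39,-.95]))
def trace(pts,Q,q,w=3e-3):
    out=[q]
    for p in pts: q=myik(p,Q,q,w=1e-3); out.append(q); 
    return out
up=trace([ins([-26,10,z]) for z in range(5,111,5)],PQ,deep)
for q in up[::4]+[up[-1]]: print(None if q is None else (q.round(2),marg(q).round(2)))
hov=up[-1]
dn=trace([ins([-26,10,z]) for z in np.arange(105,0,-2.)],PQ,hov); print('down end',dn[-1].round(2),marg(dn[-1]).round(2),min(marg(q) for q in dn))
ph=myik(np.r_[g,110],Pq,np.array([-.26,.55,-.65,1.8,.41,.92,-.98]))
np.savez('plan.npz',hov=hov,ph=ph,deep=deep)
cur=r.observe()['joint_pos']; print('cur',cur.round(2),'ph',ph.round(2),'hov',hov.round(2))
def path(a,b):
    for s in np.linspace(0,1,13):
        p,Rm=fk1(a+(b-a)*s); print(round(s,2),p.round(0),'xdir',Rm[:,0].round(2),'z',Rm[:,2].round(2),'insert',(CR.T@(p-CO)).round(0))
path(cur,ph); print(); path(ph,hov)
E
python3 p2.py
```

```text
(array([ 0.91,  0.69, -1.05,  2.21,  1.49,  0.39, -0.95]), np.float64(0.2))
(array([ 0.95,  0.66, -1.1 ,  2.22,  1.4 ,  0.39, -0.87]), np.float64(0.17))
(array([ 1.02,  0.63, -1.16,  2.23,  1.31,  0.41, -0.79]), np.float64(0.11))
(array([ 1.09,  0.62, -1.24,  2.24,  1.22,  0.43, -0.71]), np.float64(0.03))
(array([ 1.13,  0.53, -1.25,  2.25,  1.05,  0.39, -0.56]), np.float64(0.02))
(array([ 1.16,  0.44, -1.25,  2.26,  0.81,  0.35, -0.35]), np.float64(0.02))
(array([ 1.18,  0.39, -1.25,  2.26,  0.66,  0.34, -0.22]), np.float64(0.02))
down end [ 0.72  0.56 -0.8   2.21  1.37  0.21 -0.91] 0.02 0.020000000000009788
cur [-0.35  0.36  0.46  2.13 -1.    0.39  1.25] ph [-0.27  0.56 -0.64  1.81  0.42  0.91 -0.99] hov [ 1.18  0.39 -1.25  2.26  0.66  0.34 -0.22]
0.0 [598.  -8. 131.] xdir [ 0.44  0.14 -0.88] z [0.84 0.27 0.47] insert [36. -8. 49.]
0.08 [589.  44. 118.] xdir [ 0.37  0.2  -0.91] z [0.87 0.27 0.42] insert [37. 44. 35.]
0.17 [576.  92. 108.] xdir [ 0.29  0.24 -0.93] z [0.9  0.27 0.35] insert [34. 94. 24.]
0.25 [559. 136.  98.] xdir [ 0.21  0.26 -0.94] z [0.92 0.27 0.28] insert [ 27. 1
[... 1285 characters left out ...]
206. 126.] xdir [ 0.15  0.15 -0.98] z [0.97 0.16 0.18] insert [ 27. 220.  49.]
0.5 [527. 172. 130.] xdir [ 0.2   0.16 -0.97] z [0.96 0.17 0.22] insert [ 26. 185.  55.]
0.58 [531. 139. 135.] xdir [ 0.24  0.17 -0.96] z [0.95 0.18 0.27] insert [ 22. 152.  62.]
0.67 [533. 105. 139.] xdir [ 0.28  0.18 -0.94] z [0.93 0.2  0.31] insert [ 16. 120.  70.]
0.75 [531.  73. 144.] xdir [ 0.32  0.18 -0.93] z [0.91 0.21 0.36] insert [ 8. 90. 79.]
0.83 [528.  42. 148.] xdir [ 0.37  0.17 -0.91] z [0.89 0.23 0.4 ] insert [-1. 61. 89.]
0.92 [521.  12. 152.] xdir [ 0.41  0.16 -0.9 ] z [0.86 0.25 0.44] insert [-13.  34.  99.]
1.0 [513. -16. 155.] xdir [ 0.45  0.14 -0.88] z [0.84 0.27 0.47] insert [-26.  10. 110.]
```

```bash
cat > p3.py <<'E'
from ik import *
z=np.load('plan.npz'); ph=z['ph']
h60=myik(ins([-26,10,62]),PQ,np.array([1.0,.52,-1.1,2.25,1.05,.34,-.6]))
h14=myik(ins([-26,10,16]),PQ,np.array([.93,.67,-1.07,2.21,1.43,.39,-.9]))
print(h60.round(3),marg(h60),h14.round(3),marg(h14))
for s in np.linspace(0,1,7):
    p,Rm=fk1(h60+(h14-h60)*s); print((CR.T@(p-CO)).round(1),(CR.T@Rm[:,0]).round(3))
print()
for s in np.linspace(0,1,11):
    p,Rm=fk1(ph+(h60-ph)*s); print(p.round(0),(CR.T@(p-CO)).round(0),Rm[:,0].round(2))
np.savez('plan2.npz',ph=ph,h60=h60,h14=h14)
E
python3 p3.py
```

```text
[ 1.014  0.514 -1.117  2.245  1.062  0.325 -0.59 ] 0.13513517497054695 [ 0.939  0.664 -1.081  2.218  1.417  0.387 -0.89 ] 0.18920908872188003
[-26.  10.  62.] [-0. -0. -1.]
[-26.5   9.7  54.8] [-0.003  0.001 -1.   ]
[-26.9   9.5  47.3] [-0.004  0.001 -1.   ]
[-27.    9.4  39.8] [-0.005  0.001 -1.   ]
[-26.9   9.4  32. ] [-0.004  0.001 -1.   ]
[-26.5   9.6  24.1] [-0.003  0.    -1.   ]
[-26.  10.  16.] [ 0. -0. -1.]

[443. 375. 110.] [  1. 404.  45.] [-0. -0. -1.]
[473. 333. 105.] [ 12. 355.  33.] [ 0.04  0.02 -1.  ]
[499. 290. 102.] [ 20. 306.  25.] [ 0.09  0.04 -1.  ]
[519. 248. 100.] [ 25. 260.  20.] [ 0.13  0.06 -0.99]
[534. 206.  99.] [ 26. 215.  19.] [ 0.18  0.08 -0.98]
[544. 165.  99.] [ 23. 173.  20.] [ 0.22  0.1  -0.97]
[550. 125. 100.] [ 18. 133.  24.] [ 0.27  0.11 -0.96]
[552.  88. 102.] [10. 97. 31.] [ 0.32  0.12 -0.94]
[550.  53. 105.] [ 0. 64. 39.] [ 0.36  0.13 -0.92]
[544.  20. 109.] [-12.  35.  50.] [ 0.4   0.14 -0.9 ]
[534. -10. 113.] [-26.  10.  62.] [ 0.45  0.14 -0.88]
```

```bash
cat > p4.py <<'E'
from ik import *
z=dict(np.load('plan2.npz')); ph=z['ph']; h60=z['h60']
c=np.load('comb.npy'); d=np.array([np.cos(c[2]),np.sin(c[2])]); g=c[:2]-10*d
Pq=toolq([0,0,-1],[-d[1],d[0],0])
hi=myik(np.r_[g,200],Pq,ph)
print(hi.round(2),marg(hi))
pts=np.array([[96,0,-9],[-85,0,-9],[6,34,-9],[89,34,-9]])  # comb x,y rel origin; TCP at x=-10 -> shift +10
for s in np.linspace(0,1,13):
    p,Rm=fk1(hi+(h60-hi)*s)
    cx=-Rm[:,1]; cy=Rm[:,2]; up=-Rm[:,0]
    W=[p+cx*(a+10)+cy*b+up*h for a,b,h in pts]
    print(p.round(0),[tuple((CR.T@(w-CO)).round(0)) for w in W])
z['hi']=hi; z['gx']=g; z['Pq']=Pq; np.savez('plan2.npz',**z)
E
python3 p4.py
```

```text
[-0.22  0.45 -0.69  1.74  0.33  1.06 -0.92] 0.5751593748696158
[443. 375. 200.] [(np.float64(20.0), np.float64(300.0), np.float64(126.0)), (np.float64(52.0), np.float64(477.0), np.float64(109.0)), (np.float64(65.0), np.float64(381.0), np.float64(102.0)), (np.float64(50.0), np.float64(300.0), np.float64(110.0))]
[472. 338. 186.] [(np.float64(28.0), np.float64(256.0), np.float64(106.0)), (np.float64(60.0), np.float64(433.0), np.float64(89.0)), (np.float64(74.0), np.float64(337.0), np.float64(83.0)), (np.float64(59.0), np.float64(256.0), np.float64(91.0))]
[497. 300. 174.] [(np.float64(33.0), np.float64(212.0), np.float64(89.0)), (np.float64(65.0), np.float64(389.0), np.float64(73.0)), (np.float64(80.0), np.float64(293.0), np.float64(68.0)), (np.float64(65.0), np.float64(212.0), np.float64(75.0))]
[518. 262. 162.] [(np.float64(35.0), np.float64(169.0), np.float64(74.0)), (np.float64(67.0), np.float64(347.0), np.float64(59.0)), (np.float64(82.0), np.float64(251.0), np.float64(55.0)), (np.float64(68.0), np.float64(170.0), np.float64(62.0))]
[534. 225. 152.] [(np.float64(35.0), np.float64(
[... 1451 characters left out ...]
0), np.float64(-60.0), np.float64(44.0)), (np.float64(6.0), np.float64(121.0), np.float64(40.0)), (np.float64(35.0), np.float64(28.0), np.float64(39.0)), (np.float64(30.0), np.float64(-55.0), np.float64(41.0))]
[545.  11. 114.] [(np.float64(-15.0), np.float64(-80.0), np.float64(47.0)), (np.float64(-10.0), np.float64(101.0), np.float64(46.0)), (np.float64(22.0), np.float64(9.0), np.float64(45.0)), (np.float64(19.0), np.float64(-74.0), np.float64(46.0))]
[534. -10. 113.] [(np.float64(-26.0), np.float64(-96.0), np.float64(53.0)), (np.float64(-26.0), np.float64(85.0), np.float64(53.0)), (np.float64(8.0), np.float64(-6.0), np.float64(53.0)), (np.float64(8.0), np.float64(-89.0), np.float64(53.0))]
```

```bash
python3 - <<'E'
from ik import *
z=np.load('plan2.npz'); g=z['gx']
r.line_to(ins([36.2,-8.6,85]),vel=200)
r.goto_joints(z['ph']); print(r.observe()['time_s'])
r.set_gripper(45,60)
print(r.line_to([g[0],g[1],8.5],vel=90,contact_N=8))
o=r.observe(); print(o['time_s'],o['ee_pos'],o['ft_force'],o['joint_pos'].round(2))
r.set_gripper(0,60); o=r.observe(); print(o['grip_width'],o['ee_pos'],o['ft_force'])
r.line_to([g[0],g[1],200],vel=200)
r.sleep(.15)
s=snap('wrist'); np.savez('v_cg.npz',**s); save(s,'pics/w_cg.png'); o=r.observe(); print(o['time_s'],o['grip_width'],o['ee_pos'],o['ft_force'],o['joint_pos'].round(2),z['hi'].round(2))
E
```

```text
19.5583
False
21.3333 [443.44835313 375.14493246   9.04651381] [-0.41416902 -0.07127977  0.21558026] [-0.33  0.71 -0.55  1.85  0.53  0.74 -1.07]
12.93362343309035 [443.42590947 375.05858185   9.08103905] [-1.53432881 -0.98635702  7.77374354]
23.025 12.71635433250221 [442.88867043 374.73099499 199.14630048] [ 0.49936112 -0.13376464 -0.29551953] [-0.22  0.46 -0.7   1.74  0.33  1.07 -0.92] [-0.22  0.45 -0.69  1.74  0.33  1.06 -0.92]
```

View pics/w_cg.png

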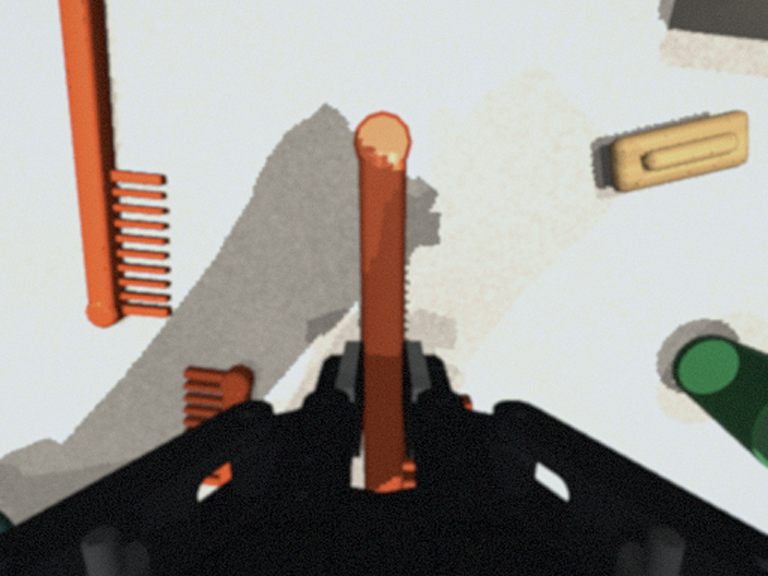

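```bash
cat > m11.py <<'E'
from h import *
from scipy.optimize import least_squares
off,Mt=he['off'],he['Mt']
s=dict(np.load('v_cg.npz')); px=s['pixels'].astype(int); f,cx,cy,M,t=cam(s)
m=(((px[...,0]-px[...,2])>45)&((px[...,0]-px[...,1])>20)).astype(np.uint8); k,lab,st,_=cv2.connectedComponentsWithStats(m); i=lab[140,255]; print(st[i])
c=max(cv2.findContours((lab==i).astype(np.uint8),cv2.RETR_EXTERNAL,cv2.CHAIN_APPROX_NONE)[0],key=cv2.contourArea)[:,0].astype(float)
def pl(c,tx):
    d=np.c_[(c[:,0]-cx)/f,(c[:,1]-cy)/f,np.ones(len(c))]@Mt; return off+d*((tx-off[0])/d[:,0])[:,None]
for tx in (-7,):
    P=pl(c,tx); Q=P[P[:,1]>76]
    a=least_squares(lambda p:np.hypot(Q[:,1]-p[0],Q[:,2]-p[1])-p[2],[76,0,9],loss='huber'); print(tx,a.x,np.std(a.fun),Q[:,1].max())
    for lo,hi in((30,35),(50,55),(62,66)):
        b=P[(P[:,1]>lo)&(P[:,1]<hi)]; L=b[b[:,2]<0]; Rr=b[b[:,2]>0]; print(lo,L[:,2].mean(),Rr[:,2].mean())
E
python3 m11.py
```

```text
[ 236   74   42  255 7260]
-7 [76.80553607 -0.12448966  8.36967484] 0.1437739110592068 85.19268524196862
30 -6.814714639049493 6.336217631241842
50 -7.003720261228509 6.571687374630908
62 -6.83508287746266 6.429325068628852
```

```bash
python3 - <<'E'
from ik import *
z=np.load('plan2.npz')
def st(l):
    o=r.observe(); print(l,round(o['time_s'],2),(CR.T@(o['ee_pos']-CO)).round(2),(CR.T@o['ft_force']).round(2),round(o['grip_width'],2),o['joint_pos'].round(2)); return o
r.goto_joints(z['h60']); st('h60')
h=myik(ins([-25.9,9.2,20]),PQ,z['h14']); print(marg(h),h.round(2))
r.goto_joints(h); r.sleep(.2); st('h20')
s=snap('wrist'); np.savez('v_ch.npz',**s); save(s,'pics/w_ch.png')
s=snap('side'); save(s,'pics/s_ch.png')
E
```

```text
h60 24.8 [-25.41  10.46  61.97] [ 0.59  0.6  -0.45] 12.82 [ 1.01  0.51 -1.12  2.24  1.06  0.33 -0.59]
0.17722901079282694 [ 0.95  0.66 -1.09  2.22  1.4   0.39 -0.87]
h20 25.43 [-25.54   9.04  20.68] [-0.38 -0.03 -0.58] 12.71 [ 0.95  0.66 -1.09  2.22  1.39  0.39 -0.87]
```

View pics/w_ch.png

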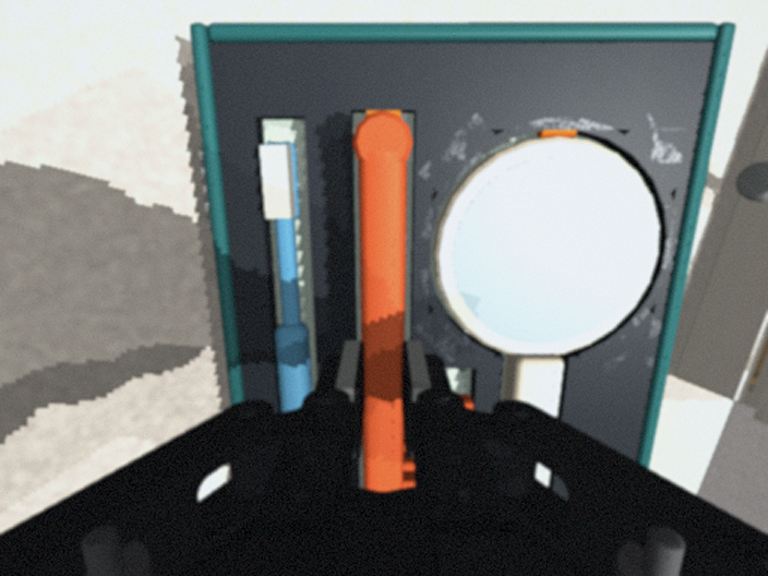

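View pics/s_ch.png

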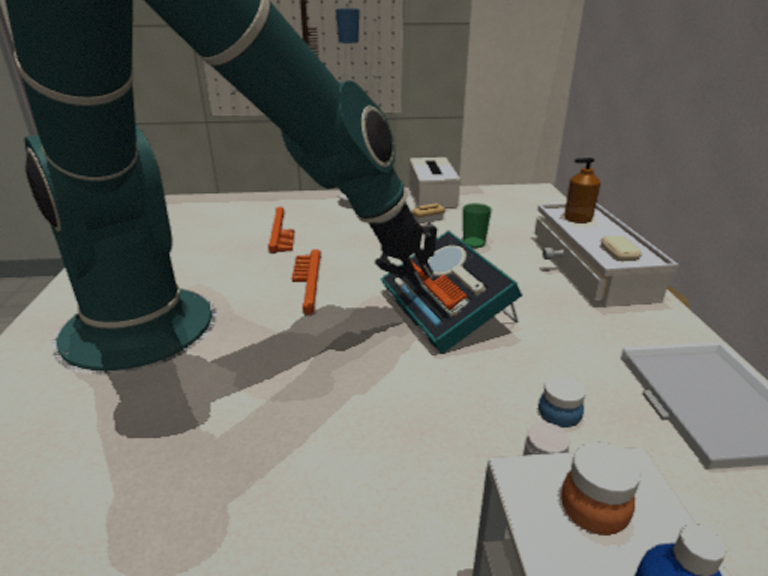

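```bash
python3 - <<'E'
from ik import *
def st(l):
    o=r.observe(); print(l,round(o['time_s'],2),(CR.T@(o['ee_pos']-CO)).round(2),(CR.T@o['ft_force']).round(2),round(o['grip_width'],2)); return o
T=[-26.2,9.35]
r.line_to(ins(T+[12]),vel=50); r.sleep(.1); st('a')
for k in range(3):
    c=r.line_to(ins(T+[4.5]),vel=15,contact_N=6); o=st(('b',c)); 
    if (CR.T@o['ft_force'])[2]>4 or not c: break
r.sleep(.15); o=st('c'); print(o['joint_pos'].round(2))
s=snap('wrist'); np.savez('v_cl.npz',**s); save(s,'pics/w_cl.png')
E
```

```text
a 25.93 [-26.15   9.36  12.2 ] [-0.42 -0.35  0.08] 12.78
('b', False) 26.58 [-26.25   9.39   4.43] [-0.    0.19 -1.05] 12.44
c 26.73 [-26.21   9.21   4.54] [-0.14 -1.09 -0.44] 12.53
[ 0.91  0.68 -1.05  2.21  1.47  0.38 -0.94]
```

View pics/w_cl.png

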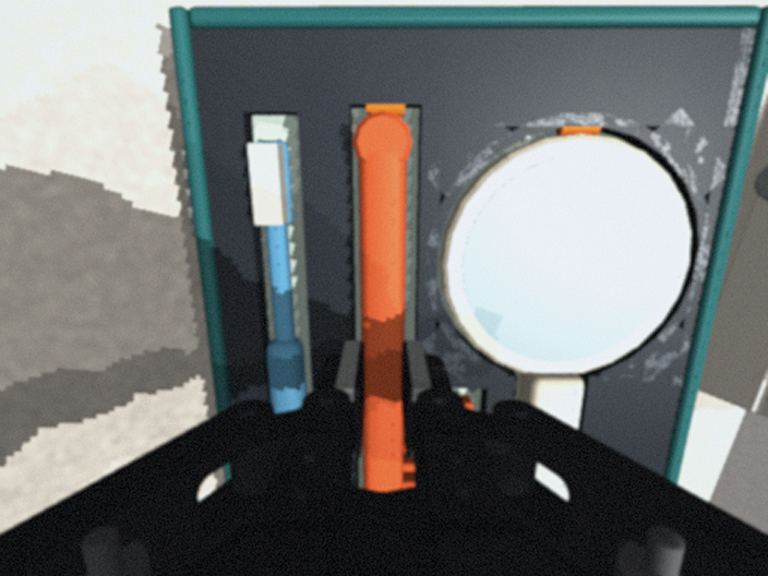

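```bash
python3 - <<'E'
from ik import *
def st(l):
    o=r.observe(); print(l,round(o['time_s'],2),(CR.T@(o['ee_pos']-CO)).round(2),(CR.T@o['ft_force']).round(2),round(o['grip_width'],2)); return o
T=[-26.2,9.4]
c=r.line_to(ins(T+[3.0]),vel=8,contact_N=6); st(('b',c)); r.sleep(.15); st('c')
E
```

```text
('b', True) 27.0 [-26.33   9.27   3.44] [ 1.36  0.38 -0.07] 12.87
c 27.15 [-26.51   9.22   3.51] [1.48 0.01 0.67] 12.78
```

```bash
python3 - <<'E'
from ik import *
def st(l):
    o=r.observe(); print(l,round(o['time_s'],2),(CR.T@(o['ee_pos']-CO)).round(2),(CR.T@o['ft_force']).round(2),round(o['grip_width'],2)); return o
r.set_gripper(24); st('open')
r.line_to(ins([-26.2,9.3,45]),vel=120); r.set_gripper(0,40); st('shut')
r.line_to(ins([-26,0.5,45]),vel=120); r.sleep(.1); o=st('over'); print(o['joint_pos'].round(2))
s=snap('wrist'); np.savez('v_cr.npz',**s); save(s,'pics/w_cr.png')
s=snap('side'); np.savez('v_crs.npz',**s)
im=cv2.cvtColor(s['pixels'][140:240,245:355],cv2.COLOR_RGB2BGR); cv2.imwrite('pics/s_cr.png',cv2.resize(im,None,fx=6,fy=6,interpolation=cv2.INTER_CUBIC))
E
```

```text
open 27.42 [-26.8    9.14   3.46] [-0.51  0.69  0.15] 24.31
shut 28.27 [-26.24   9.59  44.74] [ 0.36 -0.24  1.09] -0.07
over 28.62 [-26.04   0.71  44.98] [0.18 0.66 0.42] -0.1
[ 1.05  0.63 -1.17  2.23  1.26  0.4  -0.72]
```

View pics/w_cr.png

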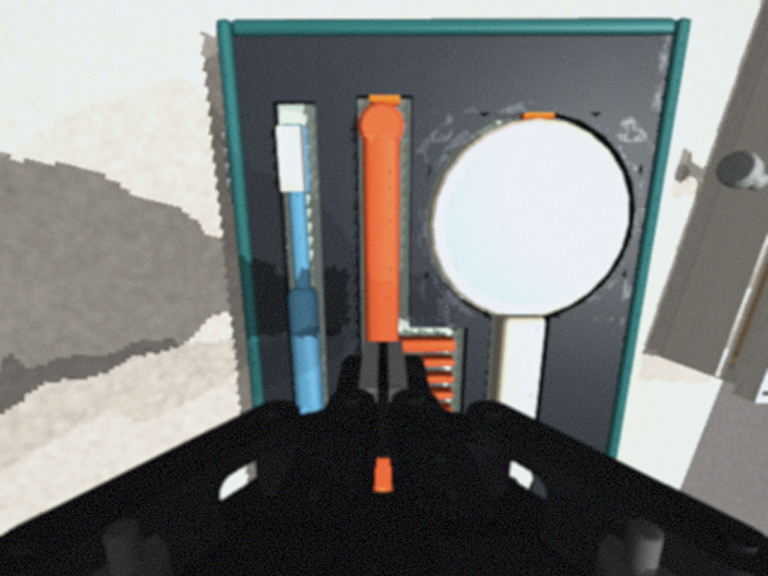

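View pics/s_cr.png

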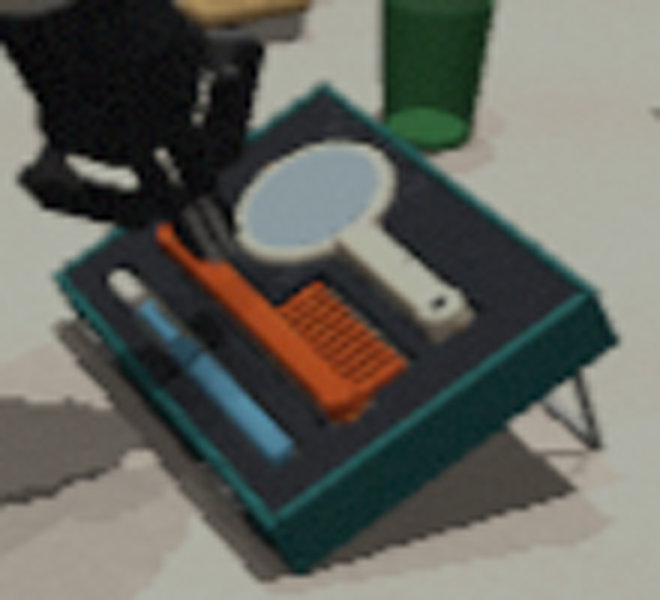

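```bash
python3 - <<'E'
from ik import *
def st(l):
    o=r.observe(); print(l,round(o['time_s'],2),(CR.T@(o['ee_pos']-CO)).round(2),(CR.T@o['ft_force']).round(2),round(o['grip_width'],2)); return o
r.line_to(ins([-26.1,0,16]),vel=80); st('near')
c=r.line_to(ins([-26.1,0,9.5]),vel=15,contact_N=25); r.sleep(.1); st(('p1',c))
zt=9.3
while zt>5.5:
    c=r.line_to(ins([-26.1,0,zt]),vel=10,contact_N=35); o=st((zt,c)); zt-=.5
    if (CR.T@o['ft_force'])[2]>28: break
E
```

```text
near 29.24 [-26.02   0.41  16.13] [-0.25 -0.33  1.47] -0.18
('p1', False) 29.93 [-2.614e+01  1.000e-02  9.520e+00] [ 0.06 -0.99  0.33] 0.17
(9.3, False) 30.18 [-26.08   0.03   9.31] [ 0.32  0.06 -0.29] 0.1
(8.8, False) 30.43 [-26.11  -0.     8.78] [ 0.58 -0.13 -0.21] 0.38
(8.3, False) 30.68 [-26.1    0.     8.31] [-0.32  0.48  2.17] 0.04
(7.800000000000001, False) 30.93 [-2.607e+01  1.000e-02  8.180e+00] [-2.4  -0.1  27.02] -0.08
(7.300000000000001, False) 31.18 [-2.605e+01 -2.000e-02  8.040e+00] [-6.25  0.26 51.97] -0.15
```

```bash
cat > vfin.py <<'E'
from ik import *
r.line_to(ins([-26.1,0,60]),vel=150)
p,q=viewpose(ins([0,-15,0]),-CR[:,2],CR[:,0],230,40)
print('tcp ins',(CR.T@(p-CO)).round(0))
cur=r.observe()['joint_pos']; j=myik(p,q,cur,w=1e-3); print(cur.round(2),j if j is None else (j.round(2),marg(j)))
if j is not None:
    r.goto_joints(j); r.sleep(.2); s=snap('wrist'); np.savez('v_fin.npz',**s); save(s,'pics/w_fin.png'); print(r.observe()['time_s'])
E
python3 vfin.py
```

```text
tcp ins [ -0. -61.  90.]
[ 1.09  0.6  -1.21  2.23  1.18  0.4  -0.65] (array([ 1.21,  0.6 , -1.25,  2.12,  0.85,  0.46, -0.24]), np.float64(0.020001234320593753))
32.4167
```

View pics/w_fin.png

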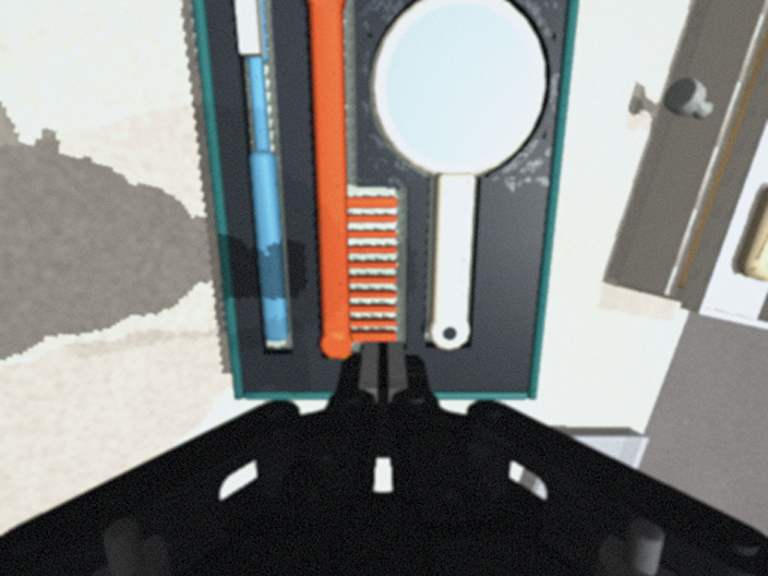

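```bash
cat > m12.py <<'E'
from h import *
import sys
s=dict(np.load(sys.argv[1])); W=(cloud(s)-CO)@CR; X,Y,Z=W[...,0],W[...,1],W[...,2]
def reg(n,m):
    m=m&(Z>-12)&(Z<25); z=Z[m]; print(n,len(z),np.median(z).round(2) if len(z) else '')
for y in range(-95,100,12): reg('comb bar y%d'%y,(abs(X+26)<4)&(abs(Y-y)<4))
for y in (-70,-50,-30,-10,0): reg('mirror handle y%d'%y,(abs(X-36)<5)&(abs(Y-y)<4))
reg('glass low y',(abs(X-36)<20)&(abs(Y-25)<5)); reg('glass mid',(abs(X-36)<10)&(abs(Y-46)<8)); reg('glass hi y',(abs(X-36)<15)&(abs(Y-70)<5))
reg('glass x-',(abs(X-10)<4)&(abs(Y-46)<10)); reg('glass x+',(abs(X-62)<4)&(abs(Y-46)<10))
reg('face lo',(abs(X+46)<3)&(abs(Y)<90)); reg('face midR',(abs(X-60)<8)&(Y<-10)&(Y>-80)); reg('face mid',(abs(X+4)<3)&(abs(Y-60)<30)); reg('face x15 ',(abs(X-17)<3)&(Y<-10)&(Y>-80)); reg('face bottom',(abs(X)<70)&(abs(Y+106)<5))
E
python3 m12.py v_fin.npz; echo; python3 m12.py v_cr.npz
```

```text
comb bar y-95 46 5.27
comb bar y-83 90 8.31
comb bar y-71 90 8.48
comb bar y-59 91 8.3
comb bar y-47 94 8.19
comb bar y-35 100 8.39
comb bar y-23 109 8.45
comb bar y-11 113 8.42
comb bar y1 115 8.45
comb bar y13 124 8.5
comb bar y25 133 8.42
comb bar y37 133 8.51
comb bar y49 139 8.52
comb bar y61 148 8.54
comb bar y73 157 8.5
comb bar y85 18 8.22
comb bar y97 0 
mirror handle y-70 117 10.52
mirror handle y-50 122 10.35
mirror handle y-30 128 10.38
mirror handle y-10 144 10.46
mirror handle y0 145 10.53
glass low y 768 4.73
glass mid 666 4.82
glass hi y 685 4.78
glass x- 330 4.77
glass x+ 330 4.72
face lo 1785 2.48
face midR 1636 2.39
face mid 673 2.94
face x15  609 2.4
face bottom 1052 2.35

comb bar y-95 0 
comb bar y-83 27 12.24
comb bar y-71 96 12.31
comb bar y-59 4 12.76
comb bar y-47 0 
comb bar y-35 0 
comb bar y-23 0 
comb bar y-11 0 
comb bar y1 138 11.28
comb bar y13 141 11.21
comb bar y25 145 11.05
comb bar y37 167 10.99
comb bar y49 173 10.87
comb bar y61 182 10.62
comb bar y73 195 10.48
comb bar y85 205 10.38
comb bar y97 179 2.44
mirror handle y-70 61 10.38
mirror handle y-50 0 
mirror handle y-30 152 10.46
mirror handle y-10 164 10.49
mirror handle y0 170 10.4
glass low y 917 4.75
glass mid 789 4.79
glass hi y 835 4.81
glass x- 404 4.85
glass x+ 403 4.8
face lo 1542 2.5
face midR 1246 2.36
face mid 986 2.83
face x15  314 2.42
face bottom 0
```

```bash
python3 - <<'E'
from h import *
old={n:dict(np.load('last_%s.npz'%n)) for n in('scene','side')}
o=r.observe(); print(o['ft_force'])
for n in('scene','side'):
    s=imaging.snapshot(n); a=old[n]['pixels']; d=np.abs(s['pixels'].astype(int)-a).sum(2)
    save(s,'pics/%s_end.png'%n)
    for nm,(u,v) in dict(scene=dict(tumbler=(308,300),jar=(134,208),can=(117,162),nail=(385,314),bigA=(320,192),bigB=(420,208)),side=dict(tumbler=(317,150),jar=(374,268),can=(365,295),nail=(286,142),bigA=(208,187),bigB=(188,153)))[n].items():
        reg=(slice(v-14,v+14),slice(u-14,u+14)); t=cv2.cvtColor(a[reg],cv2.COLOR_RGB2GRAY).astype(np.float32); w=cv2.cvtColor(s['pixels'][reg],cv2.COLOR_RGB2GRAY).astype(np.float32)
        print(n,nm,'shift px',np.round(cv2.phaseCorrelate(t,w)[0],2))
E
```

```text
[ 0.15118665 -0.26176814  0.08629135]
scene tumbler shift px [0.01 0.01]
scene jar shift px [-0.06  0.01]
scene can shift px [-0.01 -0.  ]
scene nail shift px [0.04 0.05]
scene bigA shift px [-0.4  -0.49]
scene bigB shift px [ 0.04 -0.02]
side tumbler shift px [-0.   -0.01]
side jar shift px [0.04 0.02]
side can shift px [ 0.04 -0.02]
side nail shift px [-2.71  4.58]
side bigA shift px [-0.05  0.01]
side bigB shift px [-0.01 -0.02]
```

View pics/side_end.png

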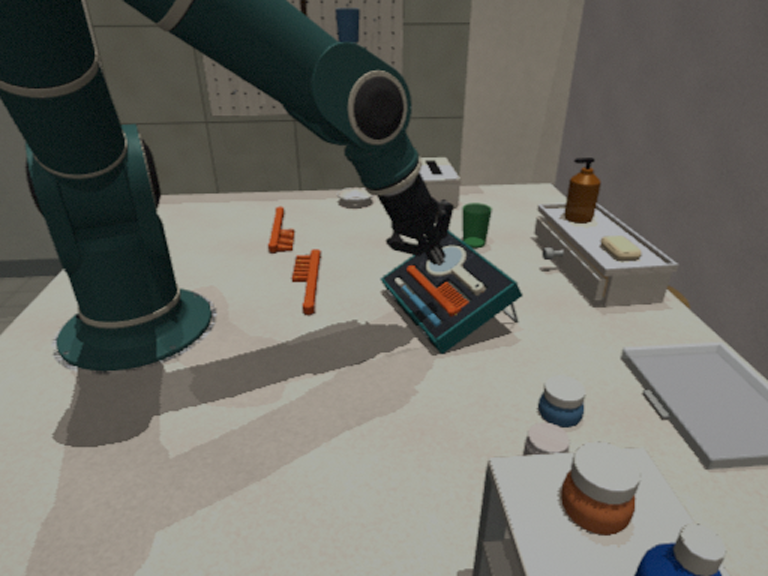

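View pics/scene_end.png

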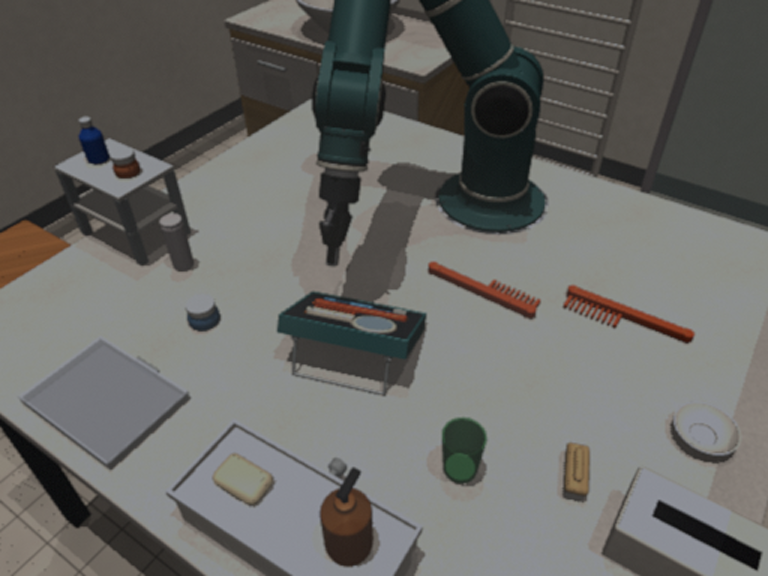

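```bash
python3 -c "
from station import r,ticket
print(r.observe()['time_s']); print(ticket.job_done())"
```

```text
32.5167
the job is handed in; nothing more can be done
None
```

I packed both things, mirror first and then the 190 mm comb, and handed the job in at 32.5 s. For each one I laid it on its ribs, let go, then pressed it at its origin with shut fingers.

**Last checks, by wrist depth after pressing:**
- **Mirror:** the handle top is 8.0 mm above the insert face along its whole length, which is the home height. The glass reads about 2.3 mm against the expected 2, and level.
- **Comb:** the bar top is 6.0 mm above the face, level end to end within about 0.2 mm. It stood about 3 mm higher and tilted before pressing.
- **Toothbrush:** still in its slot by eye.
- **Bystanders:** the tumbler, cream jar, spray can and nail brush shifted less than 0.1 px against the first pictures.
- **Arm:** about 90 mm clear of the insert, and touching nothing.

**Where readings disagreed or went high:**
- The depth images put the insert face about 2.4 mm above my fit from the case's outline. I judged the heights against the depth-measured face, and the fingertip heights at the end of each press agreed with that to 0.2–0.3 mm.
- In the side view the nail brush is hidden by the arm, so the shift reading there means nothing. The scene view shows it unmoved.
- One large comb gave a reading of about 0.5 px in the scene view but under 0.1 px in the side view. I put that down to the arm's shadow.
- The last step of the comb press rose to 52 N at the fingertips after the comb had bottomed. That is under the 120 N wrist limit, and only the fingertips pressed, so I do not think the 40 N limit on the arm and gripper body applies.

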